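Take the check weight from its slide-lid case and put it on the balance

ROBOT

A 6-joint arm with a two-finger parallel gripper is mounted at the origin on the work surface. World frame = base frame: x ahead of the robot, y to its left, z up, the work surface at z = 0. Lengths are in m, angles in rad, forces in N, time in s.
With the tool pointing down it reaches from about 0.4 to 0.925 m from the base axis. Payload 12.5 kg.
Tool frame: the origin (TCP) lies on the centre line of the jaws, within the pads' length; the fingertips stand 14 mm ahead of it and the grasp point (between the pads) lies 5 mm behind it; z points along the fingers, y is the line along which they close (so a half turn about z gives the same grasp; the last joint's range is limited). The gripper opens to 95 mm and grips with 3 to 60 N. Pads are 20 mm wide; open, the fingers measure 119 mm over their backs; the gripper's body (75 mm by 180 mm) begins 59 mm behind the grasp point.
Start: joints at [1.206, 0.491, 1.559, -0, 1.092, -0.106], TCP at [0.16, 0.604, 0.229] pointing down, gripper open.
Joint ranges: [-3.1, 3.1], [-0.84, 2.19], [0.05, 2.79], [-1.13, 4.28], [0.06, 2.93], [-2.69, 2.69]. Speed limits (rad/s): [2.22, 2.22, 2.79, 3.14, 3.14, 3.14].

INTERFACE

Orientations are given as a unit quaternion [w, x, y, z].
In Python, from rig import arm, cams gives the robot as it stands. The module is installed in compiled form; this text tells all that it offers.
- The arm moves only by the tool arm_command, never from a script. Its argument "commands" is a list of rows, each a list of 3 entries, a list of its own where there are three numbers: the closure, from 0 (fully open) to 1 (shut), then the shift along the tool's x, y, z in cm, then the turn about the tool's z in rad. A call has exactly 5 rows; each row shifts and turns the commanded pose from where the row before left it, along the tool's axes as they then stand; what a row does not reach is not made up. A row lasts 1/12 s, in which the tool goes at most 41.7 mm and 7.16 degrees, less where a joint would pass 70% of its speed; a pose out of reach is approached as far as the arm can. A call with a gripper value outside its range is refused whole. The fingers move at their own pace and stop on an object; the grip force is fixed at half the most. Time passes only in rows, so rows that do not move let the fingers close, or fill a call up. It gives the time, the measured TCP pose, the force, the opening and the grip force at its end, in the units of the state.
- arm.read_state(): the state, without advancing time (a new reading comes with each control period).
- cams.camera(name): name is "side" or "top" or "wrist"; returns the picture (480x640x3 uint8, blue, green, red); there is no depth.
- cams.calibration(name): a dict with "fx", "fy", "cx", "cy" (pixels), "distortion" ([k1, k2, p1, p2, k3] as OpenCV has them; the pictures are not rectified), "R" (3x3) and "t" (3): a world point X has camera coordinates R X + t; the wrist camera has in their place "mount" (4x4, takes a point from camera to tool coordinates, whose origin is the TCP and whose axes are the flange's). Camera axes: x right, y down, z forward; pixel columns grow to the right and rows downward; lengths in m; the calibration is good to about 2 mm. A picture is of the moment at which its call begins: read the wrist's pose just before it. calibration takes no time and is no camera call.
- arm.close_job(): hands the job in; it is judged then, once.
The state is a dict: "time": time; "joint_pos": joint angles; "joint_vel": joint speeds; "effort": joint torques, N m; "tcp_pos": TCP position; "tool_rot": TCP orientation; "contact_force": force on the tool from outside, world axes, zero at the start; "ft_torque": the same for the moment, N m; "opening": opening from 0.0 (shut) to 1.0 (fully open); "gripper_force": force on a finger pad.
Only numpy, scipy, OpenCV 4.12 (cv2) and the standard library are available. Lean on these libraries where they do the work, as an engineer would, in place of code of your own. Each camera call takes 0.05 s, during which the arm holds its last target. There are 200 camera calls.

TASK

Get the balance ready for its daily check: lift the front end of the weight case's lid over its lip, draw the lid out of its grooves without forcing it and lay it flat, rib up, on the blue mat. Then take the largest of the three weights out of the case and stand it gently, upright, in the middle of the balance's pan, neither dropping it nor pressing it down. Leave the other two weights in their wells and the other things on the table where they are.

Things in the scene. Friction and masses are not known exactly. Their poses are not given: they have to be found in the camera images.
- case: Grey weight case, 166 (x) x 98 (y) x 74 mm, fixed on a steel stand that leans it 30 degrees to the robot's right. Origin: middle of its underside; axes tilted with it: x up the slope (about to the robot's left), y across, z square to the lid. The lid lies on ledges at z = 62 mm and comes out to -x, down the slope. Below it, a dark insert (top at z = 38 mm) has wells at y = 0, x = -36 (largest weight), 14 and 54 mm.
- lid_grip (a point): Centre of the pull rib across the white lid: 10 mm thick along x, 80 mm long across, standing 16 mm above the lid's top face (this point 8 mm below the rib's top). Axes as the case while shut. The lid is a plate of 150 x 84 x 4 mm, about 80 g; the rib is 18 mm behind its front edge, 57 mm before its middle.
- lid_front (a point): Middle of the lid's lower front edge; x points to its rear, z up. In front of it stands the lip, a 6 mm thick steel edge (case x = -76 to -82). Lip and rails are one frame, seated differently on every case: the lip stands 4.2 to 7.8 mm above the ledges. The lid rests on the ledges, its front at most 1 mm from the lip, its rear 2 to 3 mm short of the rear wall.
- lid_rear (a point): Middle of the lid's lower rear edge, 150 mm from the front one. Rails run over the lid's side edges from the rear to case x = -11 mm (inner edges at y = +-37). They leave it 1 mm less upward play than the lip is high: lifted level it cannot pass; its rear must stay on the ledges while the front goes up until the rails can be felt, then a trifle back. The lid is free of the rails after sliding 95 mm.
- lid_mid (a point): Middle of the lid's underside.
- w200_mid (a point): Largest weight (200 g, stainless), on its axis half-way up (26 mm above its foot). Body 28 mm across and 36 mm high, neck 3 mm, knob 20 mm across from 39 to 52 mm. z points up its axis, tilted with the case. It stands 34 mm deep in its well with 2 mm of play; 18 mm show above the insert. Draw it out along its axis.
- w100_mid (a point): The middle weight (100 g): on its axis half-way up its 41 mm; body 22 mm, knob 16 mm across. To be left in its well.
- w50_mid (a point): The smallest weight (50 g): on its axis half-way up its 32 mm; body 18 mm, knob 13 mm across. To be left in its well.
- pan_mid (a point): Centre of the top face of the balance's round steel pan, 120 mm across, about 83 mm above the table. The pan gives on a spring, about 1 mm for 3 N, 4 mm at most. The white balance below it is 180 mm wide and 66 mm high; it reaches 103 mm behind the pan's centre and 150 mm in front of it.
- pan: The pan itself; origin 3 mm below the centre of its top face.
- mat: Blue mat lying fixed on the table, 230 (x) x 150 (y) x 3 mm; origin at the middle of its underside.
- lid: The lid; origin at the middle of its underside, as lid_mid.
- w200: The largest weight; origin at the middle of its foot.
- w100: The middle weight; origin at the middle of its foot.
- w50: The smallest weight; origin at the middle of its foot.
- vial: Bystander: amber vial, 28 mm across, 55 mm high; origin under its middle.
- dropper: Bystander: small white bottle, 30 mm across, 62 mm high; origin under its middle.
- forceps: Bystander: steel forceps lying flat, 130 mm long; origin under the middle.
- spatula: Bystander: flat steel spatula, 150 mm long; origin under the middle.
- jar: Bystander: white jar, 52 mm across, 65 mm high; origin under its middle.
- wash_bottle: Bystander: clear bottle, 52 mm across, 120 mm high; origin under its middle.
Mind the look-alikes: they are no part of the job. Leave any green or yellow look-alike of the lid alone.

How it is judged:
On the way, in this order (a step that is already met when the one before it is completed fails the run):
1. the lid's front edge has passed over the lip while its rear end is still in the grooves (z of lid_front in the frame of case above 0.066 m and x of lid_front in the frame of case below -0.085 m and x of lid_rear in the frame of case above -0.012 m), for 0.1 s.
2. the lid has been drawn out of the grooves (x of lid_rear in the frame of case below -0.016 m), for 0.1 s.
At the end, for the whole second after the job is handed in: lid still, flat (3 degrees), rib up on the mat, its middle within 80 mm (x) and 50 mm (y) of the mat's; largest weight still and upright on the pan, within 20 mm of its centre; other weights in their wells (moved under 12 mm); bystanders moved under 30 mm (x of lid_mid in the frame of mat between -0.08 and 0.08 m and y of lid_mid in the frame of mat between -0.05 and 0.05 m and height (world z) of lid_mid below 0.008 m and angle between each of lid, w200's own z axis and vertical below 0.06 rad and horizontal distance between w200_mid and pan_mid below 0.02 m and contact force between w200 and pan above 1 N and z of w200 in the frame of pan above 0.001 m and linear speed of each of w200, lid below 0.02 m/s and distance of each of w100, w50 from where it was at the start of the episode below 0.012 m and distance of each of vial, dropper, forceps, spatula, jar, wash_bottle from where it was at the start of the episode below 0.03 m); the robot touches nothing.
It fails at once if the lid is forced against the case's lip or rails (over 50 N) (contact force between lid and case above 50 N).
It fails at once if the weight is dropped or pressed on the pan (over 12 N) (contact force between w200 and pan above 12 N).
It fails at once if the pan is pushed by the robot (contact force between the arm and pan above 15 N).
It fails at once if one of the other weights is taken out of its well or knocked (over 15 mm) (distance of any of w100, w50 from where it was at the start of the episode above 0.015 m).
It fails at once if a bystander is knocked away (over 30 mm) (distance of any of vial, dropper, forceps, spatula, jar, wash_bottle from where it was at the start of the episode above 0.03 m).
It also fails if it takes over 72 s, if anything falls off the work surface, if the arm or the gripper's body presses on something with over 40 N, if the wrist force passes 120 N, or if a joint passes its speed limit or range.

## Working session

There is one attempt and no reset: what is moved stays moved. The work goes in short steps, Python scripts to look and compute and a tool call to move; the robot and the scene stay as the last step left them, time stands still between calls to the robot, and variables do not carry over. Pictures are saved under pics/ and viewed, at most 10 in all, crops included, and the job is handed in when it is done.

Besides the shell and the picture viewer there is one more tool, called after "Request:" as a command line: name --argument value ..., lists and objects as JSON in quotes. arm_command: Moves the arm, as the interface text tells. Its arguments: {"type":"object","properties":{"commands":{"type":"array"}},"required":["commands"]}

```bash
mkdir -p pics; cat > h.py <<'E'
import numpy as np, cv2
from rig import arm, cams
from scipy.spatial.transform import Rotation as Ro
def Rq(q): return Ro.from_quat([q[1],q[2],q[3],q[0]]).as_matrix()
def snap(n,f):
    s=arm.read_state(); im=cams.camera(n); cv2.imwrite('pics/'+f,im); return s,im
def cal(n,s=None):
    c=cams.calibration(n); K=np.array([[c['fx'],0,c['cx']],[0,c['fy'],c['cy']],[0,0,1.]]); d=np.array(c['distortion'],float)
    if n=='wrist':
        T=np.eye(4);T[:3,:3]=Rq(s['tool_rot']);T[:3,3]=s['tcp_pos']
        W=T@np.array(c['mount']); R=W[:3,:3].T; t=-R@W[:3,3]
    else: R=np.array(c['R']);t=np.array(c['t'])
    return K,d,R,t
def ray(C,uv):
    K,d,R,t=C; p=cv2.undistortPoints(np.array([[uv]],float),K,d)[0,0]
    v=R.T@np.array([p[0],p[1],1]); return -R.T@t, v/np.linalg.norm(v)
def onz(C,uv,z):
    o,v=ray(C,uv); return o+v*(z-o[2])/v[2]
def onplane(C,uv,p,n):
    o,v=ray(C,uv); return o+v*(np.dot(p-o,n)/np.dot(v,n))
def tri(C1,u1,C2,u2):
    o1,v1=ray(C1,u1);o2,v2=ray(C2,u2)
    a,b=np.linalg.lstsq(np.c_[v1,-v2],o2-o1,rcond=None)[0]
    p,q=o1+a*v1,o2+b*v2; return (p+q)/2,np.linalg.norm(p-q)
def proj(C,X):
    K,d,R,t=C; return cv2.projectPoints(np.array(X,float).reshape(-1,3),cv2.Rodrigues(R)[0],t,K,d)[0][:,0]
E
python3 - <<'E'
from h import *
for n in('side','top','wrist'):
    s,im=snap(n,n+'0.png')
    C=cal(n,s); print(n,(-C[2].T@C[3]).round(3),C[2][2].round(2),C[0][0,0])
s=arm.read_state();print(s['time'],s['tcp_pos'],Rq(s['tool_rot']).round(3),s['contact_force'],s['opening'])
E
```

```text
side [ 0.107 -0.669  0.798] [ 0.37  0.66 -0.65] 512.7239665765384
top [0.245 0.03  1.365] [ 0.18 -0.01 -0.98] 525.734645474081
wrist [0.084 0.626 0.384] [ 0.27 -0.07 -0.96] 432.6607215387955
0.15 [0.15986956 0.6040422  0.22819264] [[-0.967  0.256 -0.   ]
 [ 0.256  0.967 -0.001]
 [ 0.    -0.001 -1.   ]] [-0.52158563  0.62614934 -0.68271353] 0.9995083949176751
```

View pics/side0.png

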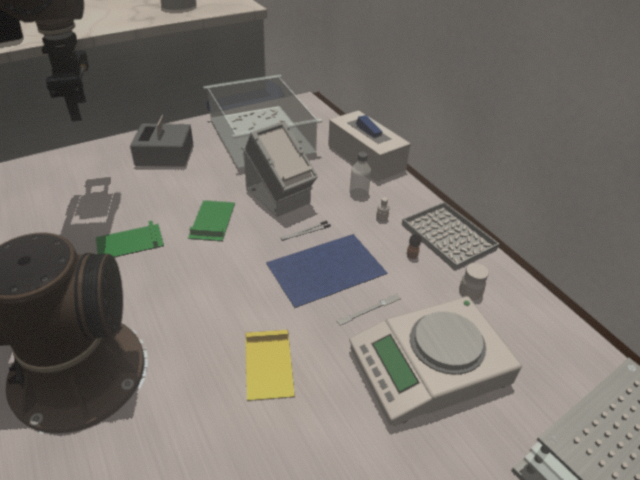

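View pics/top0.png

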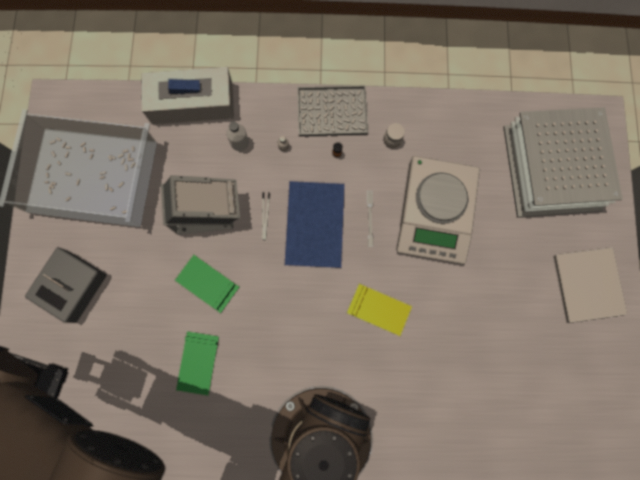

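The side view shows the case at (280,170), its white lid on top; green (212,218), (130,240) and yellow (270,365) look-alikes lie on the table, and the balance pan is at (448,340). In the top view the case is at (203,202), the mat at (315,224) and the pan at (443,197). I'll enlarge the case in both views.

```bash
python3 - <<'E'
from h import *
t=cv2.imread('pics/top0.png');s=cv2.imread('pics/side0.png')
a=cv2.resize(t[165:240,155:255],(800,600),interpolation=3)[:, :]
a=cv2.resize(t[165:240,155:255],(400,300),interpolation=3)
b=cv2.resize(s[110:222,232:332],(400,448),interpolation=3)
o=np.zeros((448,800,3),np.uint8);o[:300,:400]=a;o[:,400:]=b;cv2.imwrite('pics/crop1.png',o)
Ct,Cs=cal('top'),cal('side')
for nm,im,C in(('top',t,Ct),('side',s,Cs)):
    hsv=cv2.cvtColor(im,cv2.COLOR_BGR2HSV)
    m=cv2.inRange(hsv,(105,90,30),(130,255,140));n,l,st,ce=cv2.connectedComponentsWithStats(m)
    for i in range(1,n):
        if st[i,4]>600:
            c=cv2.minAreaRect(np.argwhere(l==i)[:,::-1].astype(np.float32))
            P=[onz(C,q,.003) for q in cv2.boxPoints(c)];print(nm,'mat',c,np.mean(P,0).round(4),[np.linalg.norm(P[k]-P[k-1]).round(3) for k in range(4)],np.round(P,3).tolist())
print('pan top',onz(Ct,(443,197),.083),'side',onz(Cs,(448.5,339),.083))
print('lid', tri(Ct,(203,197),Cs,(287,157)))
E
```

```text
top mat ((314.61077880859375, 224.0061492919922), (53.251220703125, 81.26358032226562), 3.1798300743103027) [0.5448 0.0281 0.003 ] [np.float64(0.139), np.float64(0.221), np.float64(0.143), np.float64(0.221)] [[0.437, 0.101, 0.003], [0.657, 0.097, 0.003], [0.653, -0.047, 0.003], [0.433, -0.038, 0.003]]
pan top [ 0.60489003 -0.29530504  0.083     ] side [ 0.60354968 -0.29896831  0.083     ]
lid (array([0.58010347, 0.30035307, 0.12716829]), np.float64(0.008775618859609109))
```

View pics/crop1.png

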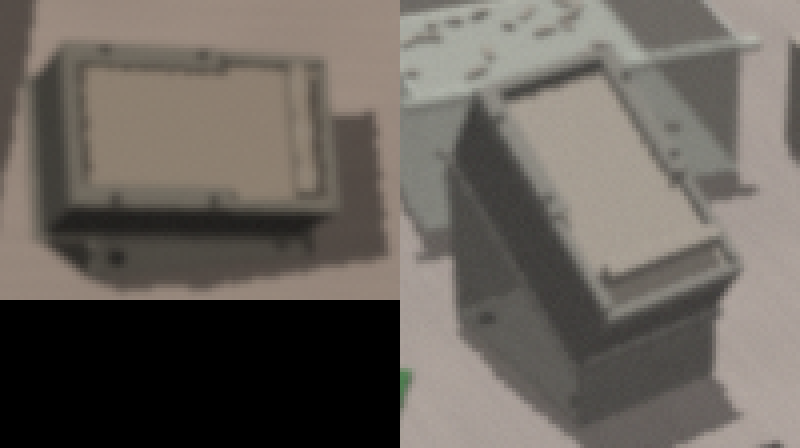

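The crop shows the white lid with its rib at the low, right-hand end: top px (229,181)–(230,213), side px (283,178)–(312,170). It sits in the grey case under rails and fits the description; the green and yellow plates lie on the table as decoys. I'll turn the jaws across the case and go closer for a wrist view.

Request:
arm_command --commands '[[0, [0, 0, -1.1], 0.12], [0, [0, 0, -1.1], 0.12], [0, [0, 0, -1.1], 0.12], [0, [0, 0, -1.1], 0.12], [0, [0, 0, -1.1], 0.12]]'

```text
time: 0.57
tcp_pos: [0.1599, 0.6041, 0.2839]
tool_rot: [0.0, 0.419, 0.908, -0.0]
contact_force: [-0.9, -0.4, 0.5]
opening: 1.001
gripper_force: 0.0
```

Request:
arm_command --commands '[[0, [0, 0, -1.1], 0.12], [0, [0, 0, -1.1], 0.12], [0, [0, 0, -1.1], 0.12], [0, [0, 0, -1.1], 0.12], [0, [0, 0, -1.1], 0.12]]'

```text
time: 0.98
tcp_pos: [0.1599, 0.6041, 0.3389]
tool_rot: [0.0, 0.669, 0.744, -0.0]
contact_force: [0.4, 0.5, -0.7]
opening: 1.001
gripper_force: 0.0
```

Request:
arm_command --commands '[[0, [0, 0, 0], 0.11], [0, [-2.3, 3, 0], 0], [0, [-2.3, 3, 0], 0], [0, [-2.3, 3, 0], 0], [0, [-2.3, 3, 0], 0]]'

```text
time: 1.4
tcp_pos: [0.2809, 0.5113, 0.3384]
tool_rot: [0.0, 0.706, 0.708, -0.0]
contact_force: [0.6, 0.6, -0.4]
opening: 1.003
gripper_force: 0.0
```

Request:
arm_command --commands '[[0, [-2.3, 3, 0], 0], [0, [-2.3, 3, 0], 0], [0, [-2.3, 3, 0], 0], [0, [-2.3, 3, 0], 0], [0, [-2.3, 3, 0], 0]]'

```text
time: 1.82
tcp_pos: [0.4315, 0.3963, 0.3386]
tool_rot: [-0.0, 0.706, 0.708, -0.0]
contact_force: [0.4, -0.1, 0.2]
opening: 0.998
gripper_force: 0.0
```

Request:
arm_command --commands '[[0, [-2.3, 3, 0], 0], [0, [-2.3, 3, 0], 0], [0, [-2.3, 3, 0], 0], [0, [-2.3, 3, 0], 0], [0, [0, 0, 0], 0]]'

```text
time: 2.23
tcp_pos: [0.5547, 0.302, 0.3376]
tool_rot: [0.0, 0.708, 0.706, -0.0]
contact_force: [-1.1, 0.6, 0.8]
opening: 1.0
gripper_force: 0.0
```

```bash
python3 - <<'E'
from h import *
s,im=snap('wrist','w1.png')
print(s['time'],s['tcp_pos'],Rq(s['tool_rot']).round(3).tolist(),np.round(s['contact_force'],2),np.round(s['joint_pos'],2))
E
```

```text
2.2333 [0.55470392 0.3019939  0.33757079] [[0.002, 1.0, -0.0], [1.0, -0.002, -0.001], [-0.001, -0.0, -1.0]] [-1.09  0.65  0.78] [ 0.39  0.42  1.39 -0.    1.34  0.4 ]
```

View pics/w1.png

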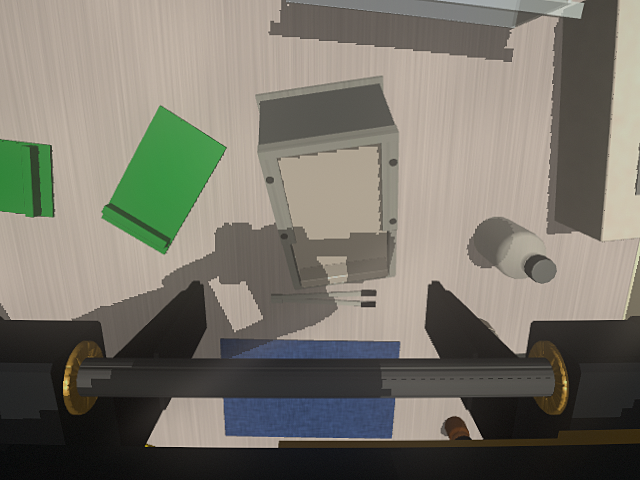

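The wrist view shows the case at (325,190), uphill end up, its lid white at (335,195) and its low front end near (345,280) in the arm's shadow. I'll enlarge it with contrast.

```bash
python3 - <<'E'
from h import *
im=cv2.imread('pics/w1.png')[70:300,240:420]
g=(255*(im/255.)**0.5).astype(np.uint8)
cv2.imwrite('pics/w1c.png',cv2.resize(g,None,fx=2.6,fy=2.6,interpolation=2))
E
```

```text
(no output)
```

View pics/w1c.png

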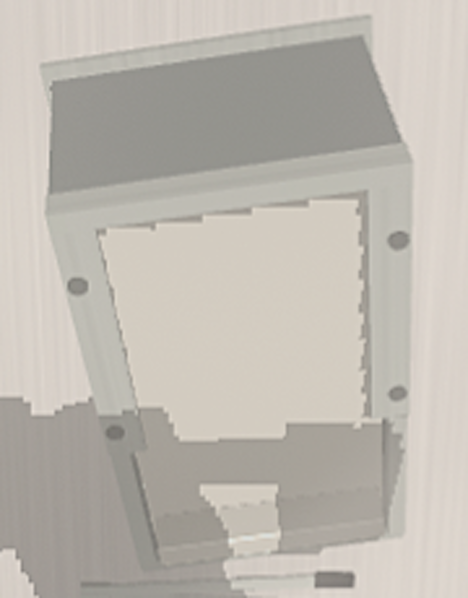

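The crop shows the rear rim corners at (47,213) and (411,160), and the rail front corners at (145,452) and (388,418). The rib runs from the base edge (163,513)–(383,487) to the top front edge (165,563)–(385,537). The side walls are lower beside the rib. I'll fit x, y, z and yaw of the case to these points.

```bash
cat >> h.py <<'E'
def caseR(yaw):
    return Ro.from_euler('z',yaw).as_matrix()@np.array([[0,-1,0],[np.cos(np.pi/6),0,-.5],[.5,0,np.cos(np.pi/6)]])
E
cat > fit.py <<'E'
from h import *
from scipy.optimize import least_squares
im=cams  # calibration only
s=arm.read_state(); Cw=cal('wrist',s)
f=lambda u,v:(240+u/2.6,70+v/2.6)
P=[((83,49,74),f(47,213)),((83,-49,74),f(411,160)),((-11,37,74),f(145,452)),((-11,-37,74),f(388,418)),
((-52.5,40,66),f(163,513)),((-52.5,-40,66),f(383,487)),((-62.5,40,82),f(165,563)),((-62.5,-40,82),f(385,537))]
X=np.array([p[0] for p in P])/1000;U=np.array([p[1] for p in P])
def res(q,full=0): return (proj(Cw,X@caseR(q[3]).T+q[:3])-U).ravel()
r=least_squares(res,[.58,.3,.06,0],loss='soft_l1');print(r.x.round(4),np.round(r.fun.reshape(-1,2),1).tolist())
np.save('case.npy',r.x)
q=r.x;W=lambda p:caseR(q[3])@(np.array(p)/1000)+q[:3]
Ct,Cs=cal('top'),cal('side')
for p in((-62.5,40,82),(-62.5,-40,82),(-57.5,0,74),(0,0,66)):
    print(p,W(p).round(4),proj(Ct,W(p)).round(1),proj(Cs,W(p)).round(1))
E
python3 fit.py
```

```text
[0.5674 0.3315 0.0866 0.1449] [[0.0, 1.0], [2.3, -0.0], [1.1, -0.7], [-4.7, -0.1], [-2.3, 0.4], [-0.6, -1.7], [-0.5, 1.5], [2.0, -0.6]]
(-62.5, 40, 82) [0.5416 0.2315 0.1263] [[231.  211.5]] [[283.5 175.7]]
(-62.5, -40, 82) [0.6207 0.2431 0.1263] [[228.1 180. ]] [[311. 165.]]
(-57.5, 0, 74) [0.58   0.2456 0.1219] [[226.4 196.5]] [[295.4 170.2]]
(0, 0, 66) [0.5722 0.2988 0.1437] [[202.7 196.7]] [[282.5 152.6]]
```

Top view agrees, but the side view is about 4 px off, so I'll fit all three views together.

```bash
cat >> fit.py <<'E'
g=lambda u,v:(232+(u-400)/4,110+v/4); h=lambda u,v:(155+u/4,165+v/4)
Xs=np.array([(-62.5,40,82),(-62.5,-40,82),(83,49,74),(83,-49,74)])/1000;Us=np.array([g(605,272),g(722,240),g(478,92),g(602,45)])
Xt=np.array([(83,49,74),(83,-49,74)])/1000;Ut=np.array([h(68,207),h(65,44)])
def res2(q):
    T=lambda X:X@caseR(q[3]).T+q[:3]
    return np.r_[res(q),1.5*(proj(Cs,T(Xs))-Us).ravel(),1.5*(proj(Ct,T(Xt))-Ut).ravel()]
r=least_squares(res2,r.x,loss='soft_l1');print(r.x.round(4),np.round(r.fun.reshape(-1,2),1).tolist())
np.save('case.npy',r.x);q=r.x
print('rib',W((-57.5,0,74)).round(4),'ends',W((-57.5,40,74)).round(4))
E
python3 fit.py
```

```text
[0.5674 0.3315 0.0866 0.1449] [[0.0, 1.0], [2.3, -0.0], [1.1, -0.7], [-4.7, -0.1], [-2.3, 0.4], [-0.6, -1.7], [-0.5, 1.5], [2.0, -0.6]]
(-62.5, 40, 82) [0.5416 0.2315 0.1263] [[231.  211.5]] [[283.5 175.7]]
(-62.5, -40, 82) [0.6207 0.2431 0.1263] [[228.1 180. ]] [[311. 165.]]
(-57.5, 0, 74) [0.58   0.2456 0.1219] [[226.4 196.5]] [[295.4 170.2]]
(0, 0, 66) [0.5722 0.2988 0.1437] [[202.7 196.7]] [[282.5 152.6]]
[0.5673 0.3294 0.0794 0.1477] [[1.1, 3.2], [-0.2, 2.4], [1.5, -0.8], [-6.2, -0.1], [-1.9, -0.1], [-1.9, -2.2], [-0.2, 0.6], [0.7, -1.5], [1.1, 1.0], [-1.8, -3.2], [-2.4, -1.1], [1.4, -0.2], [0.7, -1.3], [-2.5, -0.9]]
rib [0.58   0.2436 0.1147] ends [0.5405 0.2377 0.1147]
```

Request:
arm_command --commands '[[0, [0, 0, 3.4], -0.075], [0, [0, 0, 3.4], -0.075], [0, [-2.05, 0.55, 2.3], 0], [0, [-2.05, 0.55, 2.3], 0], [0, [-2.05, 0.55, 2.3], 0]]'

```text
time: 2.7
tcp_pos: [0.5753, 0.248, 0.2005]
tool_rot: [-0.0, 0.651, 0.759, -0.0]
contact_force: [-0.0, 0.3, 0.1]
opening: 1.0
gripper_force: 0.0
```

```bash
python3 - <<'E'
from h import *
s,im=snap('wrist','w2.png')
print(s['time'],s['tcp_pos'],Rq(s['tool_rot']).round(3).tolist(),np.round(s['contact_force'],2))
q=np.load('case.npy');C=cal('wrist',s)
for p in((-52.5,40,66),(-52.5,-40,66),(-62.5,40,82),(-62.5,-40,82),(-52.5,40,82),(-52.5,-40,82),(-11,37,74),(-11,-37,74)): print(p,proj(C,caseR(q[3])@(np.array(p)/1000)+q[:3]).round(0)[0])
g=(255*(im/255.)**0.5).astype(np.uint8);cv2.imwrite('pics/w2c.png',g)
E
```

```text
2.7 [0.57533965 0.2480365  0.20052873] [[-0.153, 0.988, -0.0], [0.988, 0.153, 0.0], [0.0, -0.0, -1.0]] [-0.02  0.32  0.11]
(-52.5, 40, 66) [254. 249.]
(-52.5, -40, 66) [388. 250.]
(-62.5, 40, 82) [253. 280.]
(-62.5, -40, 82) [389. 281.]
(-52.5, 40, 82) [251. 270.]
(-52.5, -40, 82) [391. 270.]
(-11, 37, 74) [250. 206.]
(-11, -37, 74) [394. 207.]
```

View pics/w2c.png

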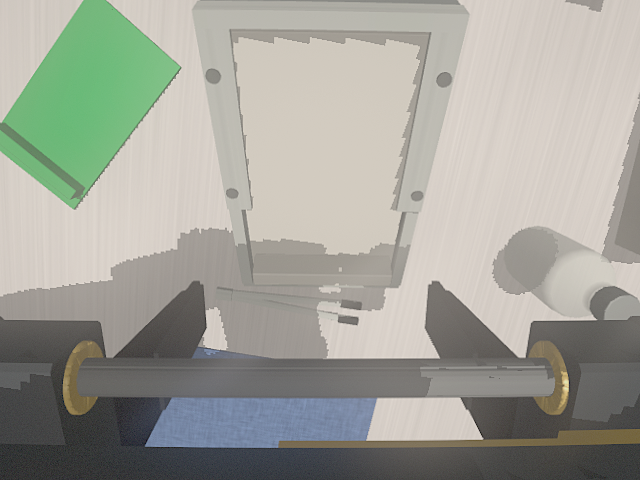

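The view shows the rib within about 4 px of the prediction: base edge row 254, top edge row 285, columns 252–392. The side walls next to it are low, so I can descend over it.

Request:
arm_command --commands '[[0, [-0.4, 0.2, 1.5], 0], [0, [-0.4, 0.2, 1.5], 0], [0, [0, 0, 1.2], 0], [0, [0, 0, 1.0], 0], [0, [0, 0, 0.5], 0]]'

```text
time: 3.17
tcp_pos: [0.5805, 0.2409, 0.1434]
tool_rot: [-0.0, 0.651, 0.759, -0.001]
contact_force: [0.2, -0.2, -1.0]
opening: 1.002
gripper_force: 0.0
```

Request:
arm_command --commands '[[0, [0, 0, 0.3], 0], [0, [0, 0, 0.3], 0], [0, [0, 0, 0.2], 0], [0, [0, 0, 0.2], 0], [0, [0, 0, 0], 0]]'

```text
time: 3.58
tcp_pos: [0.5813, 0.2405, 0.1347]
tool_rot: [0.0, 0.651, 0.759, 0.0]
contact_force: [0.2, 0.2, -0.2]
opening: 1.004
gripper_force: 0.0
```

Request:
arm_command --commands '[[0, [0, 0, 0.1], 0], [0, [0, 0, 0.1], 0], [0, [0, 0, 0.1], 0], [0, [0, 0, 0.1], 0], [0, [0, 0, 0], 0]]'

```text
time: 4.0
tcp_pos: [0.5814, 0.2404, 0.1317]
tool_rot: [0.0, 0.651, 0.759, 0.0]
contact_force: [-2.4, -0.5, 6.6]
opening: 0.999
gripper_force: 13.8
```

```bash
python3 - <<'E'
from h import *
s,im=snap('wrist','w3.png')
print(s['time'],s['tcp_pos'],np.round(s['contact_force'],2))
g=(255*(im/255.)**0.5).astype(np.uint8)[200:380,180:460];cv2.imwrite('pics/w3c.png',cv2.resize(g,None,fx=2.8,fy=2.8))
E
```

```text
4.0 [0.58143269 0.24044686 0.13173898] [-2.45 -0.46  6.64]
```

View pics/w3c.png

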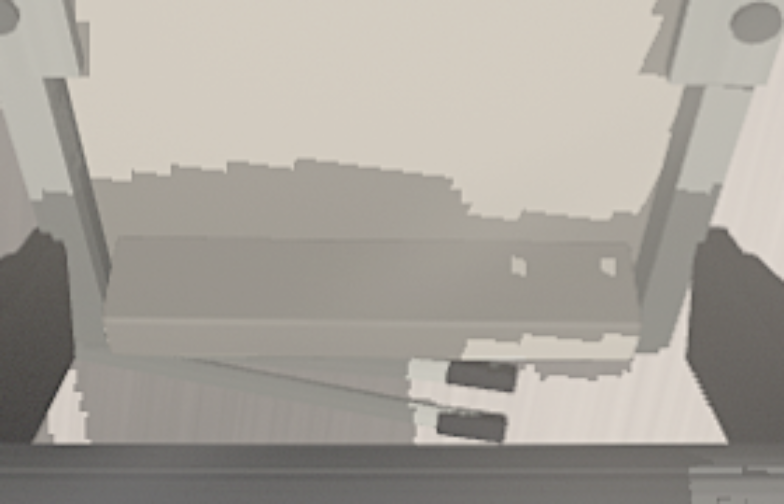

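The left fingertip rests lightly on the wall top (6.6 N). The rib lies between the fingers, ends at columns 108 and 637, near the downhill edge of the pads. I'll ease off, shift 6 mm downhill, go a little lower and close.

Request:
arm_command --commands '[[0, [0, 0, -0.2], 0], [0, [-0.3, 0, 0], 0], [0, [-0.3, 0, 0.1], 0], [0, [0, 0, 0.15], 0], [0, [0, 0, 0.1], 0]]'

```text
time: 4.47
tcp_pos: [0.5825, 0.2341, 0.1293]
tool_rot: [0.0, 0.652, 0.759, 0.0]
contact_force: [0.4, -0.3, 8.5]
opening: 1.0
gripper_force: 4.3
```

Request:
arm_command --commands '[[0, [0, 0, 0], 0], [0, [0, 0, 0], 0], [0, [0, 0, 0], 0], [0, [0, 0, 0], 0], [0, [0, 0, 0], 0]]'

```text
time: 4.88
tcp_pos: [0.5825, 0.2344, 0.1294]
tool_rot: [0.0, 0.651, 0.759, 0.0]
contact_force: [0.3, -2.0, 4.6]
opening: 1.004
gripper_force: 3.4
```

Request:
arm_command --commands '[[0, [0, 0, -0.12], 0], [0.2, [0, 0, 0], 0], [0.3, [0, 0, 0], 0], [0.4, [0, 0, 0], 0], [0.4, [0, 0, 0], 0]]'

```text
time: 5.3
tcp_pos: [0.5821, 0.2343, 0.1305]
tool_rot: [-0.0, 0.651, 0.759, -0.0]
contact_force: [-1.2, -3.8, 4.1]
opening: 0.837
gripper_force: 32.2
```

Request:
arm_command --commands '[[0.4, [0, 0, 0], 0], [0.4, [0, 0, 0], 0], [0.4, [0, 0, 0], 0], [0.4, [0, 0, 0], 0], [0.4, [0, 0, 0], 0]]'

```text
time: 5.72
tcp_pos: [0.5821, 0.2343, 0.1304]
tool_rot: [-0.0, 0.651, 0.759, -0.0]
contact_force: [-0.4, -2.7, 5.0]
opening: 0.831
gripper_force: 32.2
```

Gripped at 79 mm, which matches the 80 mm rib. Now I'll lift square to the lid in small steps and watch the force.

Request:
arm_command --commands '[[0.4, [-0.05, 0, -0.09], 0], [0.4, [-0.05, 0, -0.09], 0], [0.4, [-0.05, 0, -0.09], 0], [0.4, [0, 0, 0], 0], [0.4, [0, 0, 0], 0]]'

```text
time: 6.13
tcp_pos: [0.5823, 0.2331, 0.1329]
tool_rot: [-0.0, 0.651, 0.759, -0.0]
contact_force: [-1.3, 1.0, -1.1]
opening: 0.838
gripper_force: 30.0
```

Request:
arm_command --commands '[[0.4, [-0.05, 0, -0.09], 0], [0.4, [0, 0, 0], 0], [0.4, [0, 0, 0], 0], [0.4, [0, 0, 0], 0], [0.4, [0, 0, 0], 0]]'

```text
time: 6.55
tcp_pos: [0.5825, 0.2325, 0.134]
tool_rot: [-0.0, 0.651, 0.759, 0.0]
contact_force: [-1.1, 0.4, 0.3]
opening: 0.829
gripper_force: 30.0
```

Request:
arm_command --commands '[[0.4, [-0.05, 0, -0.09], 0], [0.4, [0, 0, 0], 0], [0.4, [0, 0, 0], 0], [0.4, [0, 0, 0], 0], [0.4, [0, 0, 0], 0]]'

```text
time: 6.97
tcp_pos: [0.5826, 0.232, 0.1349]
tool_rot: [-0.0, 0.651, 0.759, -0.0]
contact_force: [-0.4, 0.5, 0.7]
opening: 0.836
gripper_force: 30.0
```

Request:
arm_command --commands '[[0.4, [-0.05, 0, -0.09], 0], [0.4, [0, 0, 0], 0], [0.4, [0, 0, 0], 0], [0.4, [0, 0, 0], 0], [0.4, [0, 0, 0], 0]]'

```text
time: 7.38
tcp_pos: [0.5826, 0.2315, 0.1357]
tool_rot: [-0.0, 0.651, 0.759, -0.0]
contact_force: [-0.7, 0.3, -0.6]
opening: 0.836
gripper_force: 30.0
```

```bash
python3 - <<'E'
from h import *
s,im=snap('side','s2.png')
print(s['time'],s['tcp_pos'],np.round(s['contact_force'],2))
g=(255*(im/255.)**0.6).astype(np.uint8)[110:225,230:345];cv2.imwrite('pics/s2c.png',cv2.resize(g,None,fx=5,fy=5,interpolation=2))
E
```

```text
7.3833 [0.58261552 0.2315088  0.13571655] [-0.72  0.3  -0.63]
```

Request:
arm_command --commands '[[0.4, [-0.05, 0, -0.09], 0], [0.4, [0, 0, 0], 0], [0.4, [0, 0, 0], 0], [0.4, [0, 0, 0], 0], [0.4, [0, 0, 0], 0]]'

```text
time: 7.85
tcp_pos: [0.5827, 0.2311, 0.1366]
tool_rot: [-0.0, 0.651, 0.759, 0.0]
contact_force: [-1.1, 1.3, -1.7]
opening: 0.84
gripper_force: 30.0
```

Request:
arm_command --commands '[[0.4, [-0.05, 0, -0.09], 0], [0.4, [0, 0, 0], 0], [0.4, [0, 0, 0], 0], [0.4, [0, 0, 0], 0], [0.4, [0, 0, 0], 0]]'

```text
time: 8.27
tcp_pos: [0.5828, 0.2306, 0.1375]
tool_rot: [-0.0, 0.651, 0.759, 0.0]
contact_force: [-0.9, 3.3, -3.0]
opening: 0.837
gripper_force: 30.0
```

The rails are felt at about 7–8 mm (≈4 N). I'll ease back a trifle and draw down the slope.

Request:
arm_command --commands '[[0.4, [0.01, 0, 0.03], 0], [0.4, [-0.1, 0, 0.06], 0], [0.4, [-0.1, 0, 0.06], 0], [0.4, [-0.1, 0, 0.06], 0], [0.4, [0, 0, 0], 0]]'

```text
time: 8.68
tcp_pos: [0.5832, 0.2274, 0.1353]
tool_rot: [-0.0, 0.651, 0.759, -0.0]
contact_force: [-1.0, 1.9, -1.9]
opening: 0.834
gripper_force: 30.0
```

```bash
python3 - <<'E'
from h import *
s=arm.read_state();q=np.load('case.npy');R=caseR(q[3])
print(s['time'],(R.T@s['contact_force']).round(2))
E
```

```text
8.6833 [ 0.79  0.67 -2.7 ]
```

No resistance along the slope, so the front is passing over the lip. Keep drawing.

Request:
arm_command --commands '[[0.4, [-0.26, 0, 0.15], 0], [0.4, [-0.35, 0, 0.2], 0], [0.4, [-0.35, 0, 0.2], 0], [0.4, [-0.35, 0, 0.2], 0], [0.4, [0, 0, 0], 0]]'

```text
time: 9.1
tcp_pos: [0.5853, 0.2137, 0.1274]
tool_rot: [-0.0, 0.652, 0.759, -0.0]
contact_force: [-1.9, -1.4, -2.3]
opening: 0.836
gripper_force: 30.0
```

```bash
python3 - <<'E'
from h import *
s,im=snap('side','s3.png');q=np.load('case.npy');R=caseR(q[3])
print(s['time'],(R.T@s['contact_force']).round(2))
g=(255*(im/255.)**0.6).astype(np.uint8)[105:225,225:345];cv2.imwrite('pics/s3c.png',cv2.resize(g,None,fx=4.5,fy=4.5,interpolation=2))
E
```

```text
9.1 [-2.11  2.07 -1.43]
```

View pics/s3c.png

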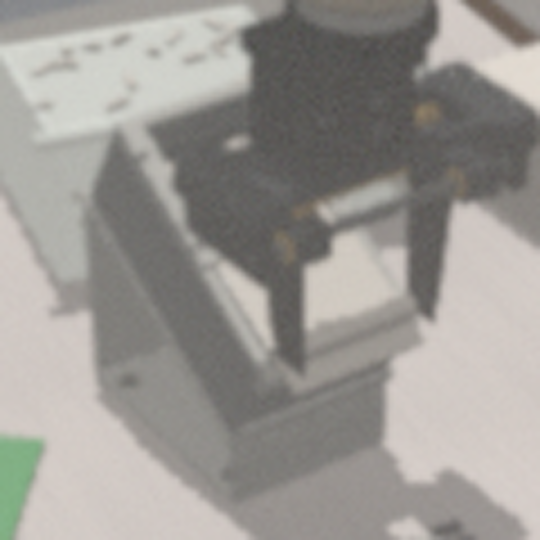

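The lid's front now stands out over the lip, still held at the rib. Drawing it on.

Request:
arm_command --commands '[[0.4, [-0.43, 0, 0.25], 0], [0.4, [-0.52, 0, 0.3], 0], [0.4, [-0.52, 0, 0.3], 0], [0.4, [-0.52, 0, 0.3], 0], [0.4, [-0.52, 0, 0.3], 0]]'

```text
time: 9.57
tcp_pos: [0.5889, 0.1893, 0.113]
tool_rot: [-0.0, 0.651, 0.759, -0.0]
contact_force: [-5.5, 1.0, -1.4]
opening: 0.837
gripper_force: 30.0
```

Request:
arm_command --commands '[[0.4, [-0.52, 0, 0.3], 0], [0.4, [-0.52, 0, 0.3], 0], [0.4, [-0.52, 0, 0.3], 0], [0.4, [-0.52, 0, 0.3], 0], [0.4, [0, 0, 0], 0]]'

```text
time: 9.98
tcp_pos: [0.592, 0.168, 0.1006]
tool_rot: [-0.0, 0.652, 0.759, -0.001]
contact_force: [-4.5, -2.6, -1.8]
opening: 0.835
gripper_force: 30.0
```

Request:
arm_command --commands '[[0.4, [-0.43, -0.04, 0.25], 0], [0.4, [-0.43, -0.04, 0.25], 0], [0.4, [-0.43, -0.04, 0.25], 0], [0.4, [-0.43, 0, 0.25], 0], [0.4, [-0.43, 0, 0.25], 0]]'

```text
time: 10.4
tcp_pos: [0.5948, 0.1474, 0.0888]
tool_rot: [0.0, 0.651, 0.759, 0.0]
contact_force: [-0.4, -1.3, -0.9]
opening: 0.837
gripper_force: 30.0
```

Request:
arm_command --commands '[[0.4, [-0.43, 0, 0.25], 0], [0.4, [-0.43, 0, 0.25], 0], [0.4, [-0.2, 0, -0.35], 0], [0.4, [-0.2, 0, -0.35], 0], [0.4, [0, 0, 0], 0]]'

```text
time: 10.82
tcp_pos: [0.5968, 0.1351, 0.0919]
tool_rot: [0.0, 0.652, 0.759, 0.001]
contact_force: [0.0, -0.5, 0.0]
opening: 0.833
gripper_force: 30.0
```

```bash
python3 - <<'E'
from h import *
s,im=snap('side','s4.png')
print(s['time'],np.round(s['contact_force'],2))
g=(255*(im/255.)**0.6).astype(np.uint8)[105:305,205:435];cv2.imwrite('pics/s4c.png',cv2.resize(g,None,fx=3,fy=3,interpolation=2))
E
```

```text
10.8167 [ 0.01 -0.47  0.03]
```

View pics/s4c.png

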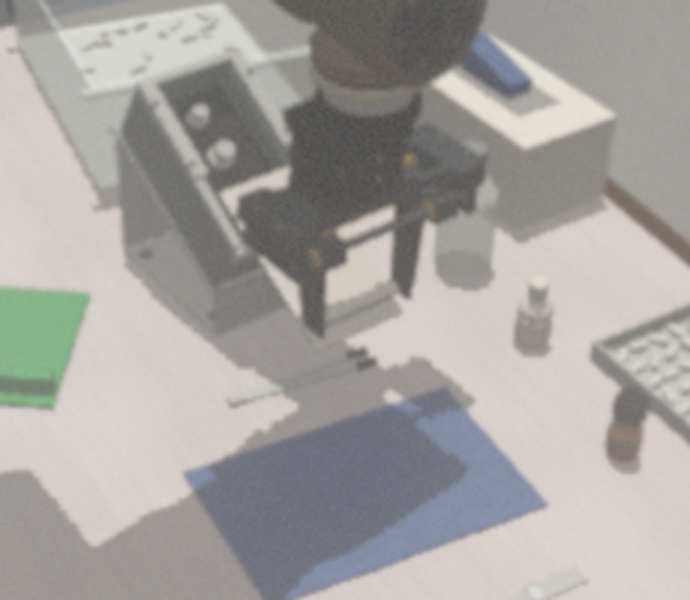

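The lid is free of the case and held at its tilt, and the small weights are still in their wells. Next: carry it over the mat.

Request:
arm_command --commands '[[0.4, [0, 0, -1.0], 0], [0.4, [0, 0, -1.5], 0], [0.4, [-0.5, -0.2, -1.5], 0], [0.4, [-1.6, -0.7, 0], 0], [0.4, [-1.9, -0.8, 0], 0]]'

```text
time: 11.28
tcp_pos: [0.5858, 0.0939, 0.1327]
tool_rot: [0.001, 0.651, 0.759, 0.001]
contact_force: [1.1, -0.8, -1.8]
opening: 0.835
gripper_force: 30.0
```

Request:
arm_command --commands '[[0.4, [-1.9, -0.8, 0], 0], [0.4, [-1.9, -0.8, 0], 0], [0.4, [-1.9, -0.8, 0], 0], [0.4, [-1.9, -0.8, 0], 0], [0.4, [-1.9, -0.8, 0], 0]]'

```text
time: 11.7
tcp_pos: [0.5601, -0.0073, 0.1318]
tool_rot: [0.0, 0.651, 0.759, 0.0]
contact_force: [0.6, -0.1, -0.3]
opening: 0.838
gripper_force: 30.0
```

Request:
arm_command --commands '[[0.4, [-1.4, -0.6, 1.0], 0], [0.4, [-0.8, -0.3, 2.0], 0], [0.4, [0, 0, 2.0], 0], [0.4, [0, 0, 1.8], 0], [0.4, [0, 0, 1.0], 0]]'

```text
time: 12.12
tcp_pos: [0.5544, -0.0298, 0.052]
tool_rot: [-0.0, 0.651, 0.759, -0.0]
contact_force: [0.2, 0.9, -1.2]
opening: 0.834
gripper_force: 30.0
```

Request:
arm_command --commands '[[0.4, [0, 0, 0.5], 0], [0.4, [0, 0, 0.4], 0], [0.4, [0, 0, 0.2], 0], [0.4, [0, 0, 0.2], 0], [0.4, [0, 0, 0], 0]]'

```text
time: 12.53
tcp_pos: [0.5549, -0.0296, 0.0403]
tool_rot: [0.0, 0.651, 0.759, 0.0]
contact_force: [0.6, -0.1, -0.6]
opening: 0.836
gripper_force: 30.0
```

Request:
arm_command --commands '[[0.4, [0, 0, 0.1], 0], [0.4, [0, 0, 0.1], 0], [0.4, [0, 0, 0.1], 0], [0.4, [0, 0, 0], 0], [0.4, [0, 0, 0], 0]]'

```text
time: 12.95
tcp_pos: [0.5547, -0.0297, 0.037]
tool_rot: [0.0, 0.651, 0.759, 0.0]
contact_force: [-0.5, 0.1, -0.7]
opening: 0.837
gripper_force: 30.0
```

Request:
arm_command --commands '[[0.4, [0, 0, 0.1], 0], [0.4, [0, 0, 0.1], 0], [0.4, [0, 0, 0.1], 0], [0.4, [0, 0, 0], 0], [0.4, [0, 0, 0], 0]]'

```text
time: 13.37
tcp_pos: [0.5548, -0.0294, 0.035]
tool_rot: [0.0, 0.651, 0.759, 0.0]
contact_force: [-3.4, 2.9, 13.9]
opening: 0.834
gripper_force: 30.0
```

Request:
arm_command --commands '[[0.4, [0, 0, 0.1], 0], [0.4, [0, 0, 0.1], 0], [0.4, [0, 0, 0.1], 0], [0.4, [0, 0, 0], 0], [0.4, [0, 0, 0], 0]]'

```text
time: 13.78
tcp_pos: [0.5548, -0.0291, 0.0325]
tool_rot: [0.0, 0.651, 0.759, 0.001]
contact_force: [-6.2, 5.0, 20.7]
opening: 0.836
gripper_force: 30.0
```

Request:
arm_command --commands '[[0.4, [0, 0, 0.05], 0], [0.4, [0, 0, 0.05], 0], [0.4, [0, 0, 0.05], 0], [0.4, [0, 0, 0], 0], [0.4, [0, 0, 0], 0]]'

```text
time: 14.2
tcp_pos: [0.5548, -0.0291, 0.031]
tool_rot: [0.0, 0.651, 0.759, 0.001]
contact_force: [-5.3, 7.9, 23.2]
opening: 0.836
gripper_force: 30.0
```

```bash
python3 - <<'E'
from h import *
s,im=snap('wrist','w5.png');C=cal('wrist',s)
# white lid top: report column rows of rear edge contour
g=im[:,:,:].astype(int)
print(s['time'],np.round(s['contact_force'],1),s['tcp_pos'])
# predicted rear-top edge of lid for several tilts about the front edge
R0=Rq(s['tool_rot']);x=R0[:,0]
for a in (0,10,20,30):
    a=np.radians(a);f=np.array([.5547,-.03,0])-x*.018;f[2]=.003
    lx=x*np.cos(a)+np.array([0,0,np.sin(a)]);lz=-x*np.sin(a)+np.array([0,0,np.cos(a)])
    P=[f+lx*.15+lz*.004+e*.042*R0[:,1] for e in(-1,1)];print(np.degrees(a).round(),proj(C,P).round(0).tolist())
for r in range(0,300,12): print(r,im[r,320],im[r,250],im[r,395])
E
```

```text
14.2 [-5.3  7.9 23.2] [ 0.55480746 -0.02905444  0.0310379 ]
0.0 [[200.0, -25.0], [425.0, -25.0]]
10.0 [[180.0, -39.0], [445.0, -39.0]]
20.0 [[154.0, -40.0], [470.0, -40.0]]
30.0 [[121.0, -17.0], [502.0, -17.0]]
0 [196 219 228] [195 218 226] [195 219 227]
12 [197 219 228] [196 218 226] [196 219 227]
24 [197 220 228] [197 219 227] [198 219 228]
36 [197 220 229] [197 220 228] [197 220 228]
48 [199 220 229] [199 221 229] [198 219 229]
60 [200 221 230] [198 220 228] [198 219 229]
72 [200 221 230] [200 221 229] [199 220 230]
84 [200 222 230] [199 222 230] [200 220 230]
96 [201 221 230] [200 222 230] [200 221 230]
108 [201 222 231] [199 221 229] [201 221 230]
120 [202 223 232] [199 221 230] [201 221 231]
132 [202 222 231] [200 222 231] [199 221 231]
144 [202 222 232] [200 222 231] [200 221 231]
156 [201 222 231] [201 222 230] [200 221 231]
168 [201 222 231] [200 221 230] [200 221 230]
180 [201 222 231] [200 221 230] [201 221 230]
192 [201 223 231] [200 221 230] [198 221 229]
204 [200 222 230] [201 221 231] [199 221 229]
216 [200 222 231] [198 220 230] [198 221 229]
228 [199 221 230] [197 220 229] [197 220 229]
240 [198 220 229] [197 220 228] [196 218 227]
252 [197 220 229] [167 186 199] [192 214 224]
264 [196 219 228] [119 132 141] [181 201 215]
276 [105 116 123] [ 98 108 115] [104 114 121]
288 [105 117 124] [ 99 108 115] [ 99 110 117]
```

```bash
python3 - <<'E'
from h import *
im=cv2.imread('pics/w5.png').astype(int);s=arm.read_state();C=cal('wrist',s)
for r in (4,60,120,180):
    w=(im[r,:,2]>im[r,:,0]+5)&(im[r].sum(1)>480); 
    a=320
    while a>0 and w[a]:a-=1
    b=320
    while b<639 and w[b]:b+=1
    print(r,a,b)
R0=Rq(s['tool_rot']);x=R0[:,0]
for a in (0,5,10,20,30):
    a=np.radians(a);f=np.array([.5547,-.03,0])-x*.018;f[2]=.003
    lx=x*np.cos(a)+np.array([0,0,np.sin(a)]);lz=-x*np.sin(a)+np.array([0,0,np.cos(a)])
    out=[]
    for r in(4,60,120,180):
        L=np.array([proj(C,f+lx*k+lz*.004-.042*R0[:,1])[0] for k in np.linspace(.03,.15,40)])
        i=np.argmin(abs(L[:,1]-r)); out.append(round(float(L[i,0])))
    print(np.degrees(a).round(),out)
E
```

```text
4 171 467
60 180 456
120 190 445
180 200 433
0.0 [201, 205, 208, 212]
5.0 [194, 198, 203, 208]
10.0 [184, 191, 197, 204]
20.0 [160, 171, 182, 192]
30.0 [125, 143, 159, 177]
```

The lid's edges (columns 171–467 at row 4) put its tilt at about 18° and falling, so pressing works. I'll continue.

Request:
arm_command --commands '[[0.4, [0, 0, 0.06], 0], [0.4, [0, 0, 0.06], 0], [0.4, [0, 0, 0.06], 0], [0.4, [0, 0, 0], 0], [0.4, [0, 0, 0], 0]]'

```text
time: 14.67
tcp_pos: [0.5548, -0.029, 0.0291]
tool_rot: [0.0, 0.651, 0.759, 0.001]
contact_force: [-4.8, 6.9, 21.1]
opening: 0.835
gripper_force: 30.0
```

Request:
arm_command --commands '[[0.4, [0, 0, 0.05], 0], [0.4, [0, 0, 0.05], 0], [0.4, [0, 0, 0.05], 0], [0.4, [0, 0, 0], 0], [0.4, [0, 0, 0], 0]]'

```text
time: 15.08
tcp_pos: [0.5548, -0.029, 0.0276]
tool_rot: [0.0, 0.651, 0.759, 0.001]
contact_force: [-5.4, 5.8, 20.6]
opening: 0.836
gripper_force: 30.0
```

```bash
cat > wid.py <<'E'
from h import *
s,im=snap('wrist','w6.png');im=im.astype(int)
for r in (4,120):
    w=(im[r,:,2]>im[r,:,0]+5)&(im[r].sum(1)>480)
    a=b=320
    while a>0 and w[a]:a-=1
    while b<639 and w[b]:b+=1
    print(r,a,b)
print(s['time'],np.round(s['contact_force'],1),s['tcp_pos'])
E
python3 wid.py
```

```text
4 178 459
120 194 440
15.0833 [-5.4  5.8 20.6] [ 0.55482596 -0.0290403   0.02758752]
```

About 15° is left, so I'll open and let the rear settle onto the mat.

Request:
arm_command --commands '[[0.4, [0, 0, -0.1], 0], [0.12, [0, 0, 0], 0], [0.1, [0, 0, 0], 0], [0.08, [0, 0, 0], 0], [0, [0, 0, 0], 0]]'

```text
time: 15.55
tcp_pos: [0.5547, -0.0298, 0.0269]
tool_rot: [-0.0, 0.651, 0.759, -0.0]
contact_force: [0.6, 0.2, 0.4]
opening: 0.947
gripper_force: 0.0
```

Request:
arm_command --commands '[[0, [0, 0, 0], 0], [0, [0, 0, 0], 0], [0, [0, 0, -1], 0], [0, [0, 0, -2], 0], [0, [0, 0, -3], 0]]'

```text
time: 15.97
tcp_pos: [0.5537, -0.0296, 0.0866]
tool_rot: [-0.002, 0.651, 0.759, -0.001]
contact_force: [0.4, -1.1, -1.0]
opening: 0.996
gripper_force: 0.0
```

Request:
arm_command --commands '[[0, [0, 0, -4], 0], [0, [0, 0, -4], 0], [0, [0, 0, -4], 0], [0, [3, 0, -4], 0], [0, [4, 0, 0], 0]]'

```text
time: 16.38
tcp_pos: [0.5471, 0.033, 0.2477]
tool_rot: [0.004, 0.653, 0.758, 0.003]
contact_force: [1.6, 0.2, -0.2]
opening: 1.0
gripper_force: 0.0
```

```bash
python3 - <<'E'
from h import *
s,im=snap('top','t7.png')
print(s['time'],s['tcp_pos'],np.round(s['contact_force'],1))
s,iw=snap('wrist','w7.png');C=cal('wrist',s);Ct=cal('top')
for C,im in((C,iw),(Ct,im)):
    h=cv2.cvtColor(im,cv2.COLOR_BGR2HSV)
    m=cv2.inRange(h,(105,90,20),(130,255,255))
    n,l,st,ce=cv2.connectedComponentsWithStats(m)
    for i in range(1,n):
        if st[i,4]>300: print(st[i],ce[i])
cv2.imwrite('pics/w7g.png',(255*(iw/255.)**0.6).astype(np.uint8))
E
```

```text
16.3833 [0.54707885 0.03302908 0.24765332] [ 1.6  0.2 -0.2]
[ 191  129   78   94 4761] [228.51900861 186.23713506]
[ 360  156   90  100 4066] [399.8792425  202.82390556]
[370 255  55  49 831] [402.87605295 285.27918171]
```

View pics/w7g.png

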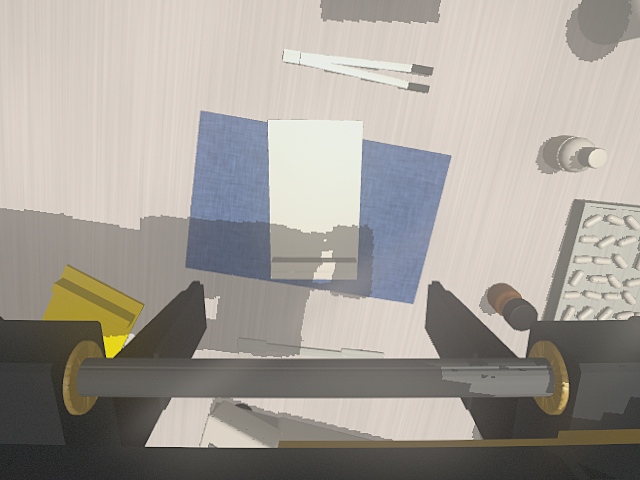

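All ten views are used. The lid lies flat, rib up, near the middle of the mat (lid centre about (316,200) on the blue), and the forceps are undisturbed. Next I'll go above the largest weight.

Request:
arm_command --commands '[[0, [2, 0.6, 0], 0], [0, [3.5, 1.0, 0], 0], [0, [3.5, 1.0, 0], 0], [0, [3.5, 1.0, 0], 0], [0, [3.5, 1.0, 0], 0]]'

```text
time: 16.9
tcp_pos: [0.566, 0.2009, 0.2408]
tool_rot: [-0.0, 0.652, 0.759, -0.0]
contact_force: [0.2, -0.6, -0.0]
opening: 1.003
gripper_force: 0.0
```

Request:
arm_command --commands '[[0, [3.5, 1.0, 0], 0], [0, [2.8, 0.6, 0], 0], [0, [0.6, 0.2, 0], 0], [0, [0, 0, 0], 0], [0, [0, 0, 0], 0]]'

```text
time: 17.32
tcp_pos: [0.5733, 0.2698, 0.2404]
tool_rot: [-0.0, 0.651, 0.759, -0.0]
contact_force: [-0.7, 0.0, 0.5]
opening: 0.999
gripper_force: 0.0
```

```bash
cat > knob.py <<'E'
from h import *
s,im=snap('wrist','w8.png');C=cal('wrist',s);q=np.load('case.npy');W=lambda p:caseR(q[3])@(np.array(p)/1000)+q[:3]
print(s['time'],s['tcp_pos'],np.round(s['contact_force'],1))
# tops: w200 z=56 at -36, w100 4? ; use insert plane blobs
g=cv2.cvtColor(im,cv2.COLOR_BGR2GRAY)
pts=[(-36,0,56),(14,0,49),(54,0,46)]
for p in pts:
    u=proj(C,W(p))[0];print(p,'pred',u.round(1))
x0,y0=proj(C,W((20,0,50)))[0]
for p in pts:
    u=proj(C,W(p))[0].astype(int);r=45
    a,b=max(u[1]-r,0),max(u[0]-r,0);sub=g[a:u[1]+r,b:u[0]+r]
    if sub.size==0: continue
    th,m=cv2.threshold(sub,0,255,cv2.THRESH_OTSU);n,l,st,ce=cv2.connectedComponentsWithStats(m)
    print(th,[(st[i].tolist(),(ce[i]+[b,a]).round(1).tolist()) for i in range(1,n) if st[i,4]>40])
    c=cv2.HoughCircles(cv2.medianBlur(sub,3),cv2.HOUGH_GRADIENT,1.2,20,param1=80,param2=12,minRadius=10,maxRadius=28)
    print('circ',None if c is None else (c[0][:4]+[b,a,0]).round(1).tolist())
E
python3 knob.py
```

```text
17.3167 [0.5732611  0.26979211 0.24035348] [-0.7  0.   0.5]
(-36, 0, 56) pred [318.4 235.1]
(14, 0, 49) pred [319.2 170.2]
(54, 0, 46) pred [319.9 108.8]
93.0 [([28, 13, 38, 45, 1293], [319.8, 224.2]), ([41, 73, 49, 17, 623], [335.8, 271.9])]
circ [[318.0, 223.0, 20.2], [319.2, 243.4, 15.0], [339.6, 277.0, 13.5]]
99.0 [([41, 0, 16, 4, 45], [322.5, 126.0]), ([30, 21, 35, 44, 1113], [321.0, 166.6]), ([28, 79, 36, 11, 313], [319.4, 209.8])]
circ [[321.4, 173.6, 14.7], [349.0, 190.4, 23.2]]
107.0 [([0, 9, 90, 25, 2131], [318.7, 84.3]), ([38, 46, 24, 20, 356], [322.6, 118.2]), ([33, 84, 28, 6, 115], [320.4, 150.1])]
circ [[322.6, 106.8, 15.5]]
```

```bash
python3 - <<'E'
from h import *
im=cv2.imread('pics/w8.png');s=arm.read_state();C=cal('wrist',s);q=np.load('case.npy');W=lambda p:caseR(q[3])@(np.array(p)/1000)+q[:3]
for p in((-46,0,56),(-26,0,56),(-46,0,43),(-50,0,40),(-22,0,40),(-21,0,38),(-51,0,38),(-76,0,68),(-82,0,68),(-70,0,38)):print(p,proj(C,W(p))[0].round(1))
g=cv2.cvtColor(im,cv2.COLOR_BGR2GRAY)
print([(r,int(g[r,316:323].mean())) for r in range(192,312,2)])
print([(c,int(g[240,c-1:c+2].mean()),int(g[228,c-1:c+2].mean())) for c in range(292,350,2)])
E
```

```text
(-46, 0, 56) [318.3 244.3]
(-26, 0, 56) [318.5 223.9]
(-46, 0, 43) [318.2 231.2]
(-50, 0, 40) [318.1 232.1]
(-22, 0, 40) [318.5 203.5]
(-21, 0, 38) [318.5 200.5]
(-51, 0, 38) [318.1 231.2]
(-76, 0, 68) [318.  284.1]
(-82, 0, 68) [317.9 289.1]
(-70, 0, 38) [317.9 248.5]
[(192, 46), (194, 46), (196, 46), (198, 46), (200, 46), (202, 40), (204, 119), (206, 145), (208, 158), (210, 170), (212, 167), (214, 165), (216, 140), (218, 141), (220, 142), (222, 138), (224, 141), (226, 143), (228, 145), (230, 178), (232, 165), (234, 163), (236, 168), (238, 163), (240, 162), (242, 158), (244, 161), (246, 94), (248, 84), (250, 38), (252, 41), (254, 41), (256, 40), (258, 63), (260, 65), (262, 64), (264, 86), (266, 98), (268, 97), (270, 98), (272, 94), (274, 121), (276, 102), (278, 85), (280, 99), (282, 100), (284, 93), (286, 96), (288, 101), (290, 106), (292, 99), (294, 190), (296, 195), (298, 194), (300, 199), (302, 138), (304, 183), (306, 186), (308, 187), (310, 197)]
[(292, 40, 46), (294, 40, 45), (296, 39, 45), (298, 39, 47), (300, 39, 45), (302, 39, 99), (304, 39, 168), (306, 75, 110), (308, 101, 108), (310, 98, 120), (312, 96, 130), (314, 122, 136), (316, 165, 140), (318, 162, 146), (320, 162, 149), (322, 162, 142), (324, 162, 138), (326, 162, 135), (328, 163, 130), (330, 163, 122), (332, 164, 107), (334, 84, 133), (336, 48, 162), (338, 50, 76), (340, 50, 48), (342, 49, 49), (344, 47, 50), (346, 51, 49), (348, 52, 49)]
```

The knob is at columns 306–334, rows 230–246, and the body edge at row 203, all within 2 mm of the case model. I'll narrow the jaws and descend onto the knob.

Request:
arm_command --commands '[[0.55, [0.27, 0.37, 0], 0], [0.55, [0, 0, 1.5], 0], [0.55, [0, 0, 2], 0], [0.55, [0, 0, 2], 0], [0.55, [0, 0, 1.5], 0]]'

```text
time: 17.78
tcp_pos: [0.5768, 0.2724, 0.1693]
tool_rot: [-0.0, 0.652, 0.758, -0.0]
contact_force: [0.7, 0.5, -0.1]
opening: 0.706
gripper_force: 0.0
```

Request:
arm_command --commands '[[0.55, [0, 0, 1.5], 0], [0.55, [0, 0, 1.5], 0], [0.55, [0, 0, 1.2], 0], [0.55, [0, 0, 0.5], 0], [0.55, [0, 0, 0], 0]]'

```text
time: 18.2
tcp_pos: [0.5766, 0.2731, 0.1225]
tool_rot: [-0.0, 0.652, 0.758, -0.001]
contact_force: [-0.7, 0.6, 0.1]
opening: 0.458
gripper_force: 0.0
```

Request:
arm_command --commands '[[0.55, [0, 0, 0.3], 0], [0.55, [0, 0, 0.3], 0], [0.55, [0, 0, 0.2], 0], [0.55, [0, 0, 0.1], 0], [0.55, [0, 0, 0], 0]]'

```text
time: 18.62
tcp_pos: [0.577, 0.274, 0.1155]
tool_rot: [0.0, 0.651, 0.759, 0.001]
contact_force: [-0.8, -0.2, 5.5]
opening: 0.45
gripper_force: 2.7
```

```bash
python3 - <<'E'
from h import *
s,im=snap('wrist','w9.png');C=cal('wrist',s)
g=cv2.cvtColor(im,cv2.COLOR_BGR2GRAY)
print(s['time'],s['tcp_pos'],np.round(s['contact_force'],1))
R=Rq(s['tool_rot']);T=np.array(s['tcp_pos'])
print('tips',proj(C,[T+R@[a,b,.014] for a in(-.01,.01) for b in(-.021,.021)]).round(0).tolist())
q=np.load('case.npy');W=lambda p:caseR(q[3])@(np.array(p)/1000)+q[:3]
print('knob',proj(C,[W((-46,0,56)),W((-36,-10,56)),W((-36,10,56)),W((-26,0,56))]).round(0).tolist())
for r in range(250,350,8): print(r,[int(v) for v in g[r,270:370:5]])
E
```

```text
18.6167 [0.57702684 0.2740326  0.11549397] [-0.8 -0.2  5.5]
tips [[266.0, 331.0], [362.0, 331.0], [264.0, 288.0], [363.0, 288.0]]
knob [[310.0, 338.0], [334.0, 325.0], [286.0, 325.0], [310.0, 311.0]]
250 [49, 50, 50, 51, 51, 191, 192, 190, 191, 191, 192, 191, 193, 48, 54, 52, 53, 50, 53, 52]
258 [37, 46, 47, 51, 48, 43, 55, 159, 191, 192, 160, 39, 54, 55, 53, 53, 51, 53, 53, 52]
266 [36, 39, 39, 41, 42, 42, 42, 44, 45, 45, 43, 45, 44, 45, 54, 56, 56, 47, 45, 45]
274 [37, 36, 39, 40, 39, 36, 92, 109, 108, 108, 102, 79, 42, 48, 55, 48, 50, 51, 49, 48]
282 [37, 34, 36, 99, 103, 106, 115, 117, 120, 118, 111, 107, 96, 92, 84, 51, 52, 48, 46, 46]
290 [35, 36, 42, 117, 117, 114, 115, 113, 113, 114, 117, 112, 109, 110, 86, 47, 48, 47, 43, 39]
298 [34, 36, 46, 114, 112, 104, 96, 98, 101, 98, 97, 93, 112, 110, 110, 44, 44, 40, 38, 37]
306 [34, 37, 35, 117, 83, 91, 98, 96, 96, 95, 95, 94, 88, 113, 113, 42, 41, 36, 35, 33]
314 [36, 39, 41, 43, 86, 94, 97, 97, 98, 97, 94, 92, 90, 72, 38, 37, 36, 35, 35, 32]
322 [38, 43, 44, 45, 88, 98, 109, 109, 110, 111, 112, 113, 86, 76, 35, 36, 35, 33, 32, 29]
330 [42, 44, 46, 47, 106, 107, 108, 109, 110, 112, 111, 114, 113, 78, 36, 36, 35, 34, 34, 30]
338 [44, 45, 47, 46, 42, 111, 110, 111, 111, 111, 111, 112, 118, 38, 38, 36, 35, 33, 34, 34]
346 [69, 68, 69, 70, 69, 70, 69, 70, 68, 70, 70, 70, 68, 70, 70, 70, 68, 70, 70, 69]
```

A light touch on the insert (5 N) shows the case sits about 4 mm higher than modelled, so the tips are about 6 mm below the knob's middle. I'll back up 1.5 mm, centre and close.

Request:
arm_command --commands '[[0.55, [-0.2, 0, -0.2], 0], [0.7, [0, 0, 0], 0], [0.9, [0, 0, 0], 0], [0.9, [0, 0, 0], 0], [0.9, [0, 0, 0], 0]]'

```text
time: 19.08
tcp_pos: [0.577, 0.2718, 0.1164]
tool_rot: [-0.0, 0.651, 0.759, -0.0]
contact_force: [-0.9, 0.0, 0.2]
opening: 0.227
gripper_force: 0.6
```

Request:
arm_command --commands '[[0.9, [0, 0, 0], 0], [0.9, [0, 0, 0], 0], [0.9, [0, 0, 0], 0], [0.9, [0, 0, 0], 0], [0.9, [0, 0, 0], 0]]'

```text
time: 19.5
tcp_pos: [0.5767, 0.2718, 0.1164]
tool_rot: [-0.0, 0.651, 0.759, -0.0]
contact_force: [-3.8, -0.8, 0.5]
opening: 0.201
gripper_force: 30.2
```

Gripped at 19 mm. Drawing out along the axis by 28 mm, so that the foot just stays in the well.

Request:
arm_command --commands '[[0.9, [-0.2, 0, -0.35], 0], [0.9, [-0.3, 0, -0.52], 0], [0.9, [-0.3, 0, -0.52], 0], [0.9, [-0.3, 0, -0.52], 0], [0.9, [-0.3, 0, -0.52], 0]]'

```text
time: 19.92
tcp_pos: [0.5793, 0.2576, 0.1415]
tool_rot: [0.0, 0.651, 0.759, 0.0]
contact_force: [-1.0, 0.6, -2.1]
opening: 0.2
gripper_force: 30.2
```

Request:
arm_command --commands '[[0.9, [0, 0, 0], 0], [0.9, [0, 0, 0], 0], [0.9, [0, 0, 0], 0], [0.9, [0, 0, 0], 0], [0.9, [0, 0, 0], 0]]'

```text
time: 20.33
tcp_pos: [0.5792, 0.2581, 0.1406]
tool_rot: [-0.0, 0.651, 0.759, 0.0]
contact_force: [-0.5, -0.4, -1.7]
opening: 0.199
gripper_force: 30.2
```

Request:
arm_command --commands '[[0.9, [0.2, 0, -0.11], 0], [0.9, [0.2, 0, -0.11], 0], [0.9, [0.2, 0, -0.11], 0], [0.9, [0.2, 0, -0.11], 0], [0.9, [0.2, 0, -0.11], 0]]'

```text
time: 20.75
tcp_pos: [0.5775, 0.2678, 0.1463]
tool_rot: [-0.0, 0.651, 0.759, -0.0]
contact_force: [-0.0, -4.4, -1.7]
opening: 0.2
gripper_force: 30.0
```

Request:
arm_command --commands '[[0.9, [0.2, 0, -0.05], 0], [0.9, [0.2, 0, -0.05], 0], [0.9, [0.2, 0, -0.05], 0], [0.9, [0.2, 0, -0.05], 0], [0.9, [0.2, 0, -0.05], 0]]'

```text
time: 21.17
tcp_pos: [0.5761, 0.2779, 0.1489]
tool_rot: [0.0, 0.651, 0.759, 0.0]
contact_force: [-0.9, -4.7, -0.3]
opening: 0.197
gripper_force: 30.0
```

The wrist shows a 4.7 N righting push, as expected. Lift clear and check the tilt over the mat's blue edge on the way.

Request:
arm_command --commands '[[0.9, [0, 0, -0.8], 0], [0.9, [0, 0, -1.5], 0], [0.9, [0, 0, -1.8], 0], [0.9, [-0.6, 0.05, -1.0], 0], [0.9, [-1.5, 0.2, 0], 0]]'

```text
time: 21.58
tcp_pos: [0.5824, 0.2586, 0.2025]
tool_rot: [0.001, 0.651, 0.759, 0.002]
contact_force: [-0.0, 0.1, -2.3]
opening: 0.199
gripper_force: 30.0
```

Request:
arm_command --commands '[[0.9, [-2.5, 0.3, 0], 0], [0.9, [-3.2, 0.4, 0], 0], [0.9, [-3.2, 0.4, 0], 0], [0.9, [-3.2, 0.4, 0], 0], [0.9, [-3.0, 0.4, 0], 0]]'

```text
time: 22.0
tcp_pos: [0.6236, 0.1083, 0.1991]
tool_rot: [-0.0, 0.652, 0.759, -0.0]
contact_force: [0.4, -0.2, -2.1]
opening: 0.197
gripper_force: 30.0
```

Request:
arm_command --commands '[[0.9, [-1.5, 0.3, 0], 0], [0.9, [-0.5, 0, 0], 0], [0.9, [0, 0, 0], 0], [0.9, [0, 0, 0], 0], [0.9, [0, 0, 0], 0]]'

```text
time: 22.42
tcp_pos: [0.629, 0.0928, 0.1996]
tool_rot: [-0.0, 0.651, 0.759, 0.0]
contact_force: [0.0, 0.7, -1.0]
opening: 0.199
gripper_force: 30.0
```

```bash
python3 - <<'E'
from h import *
s,im=snap('wrist','w10.png');C=cal('wrist',s);s2,i2=snap('side','s10.png');Cs=cal('side')
print(s['time'],s['tcp_pos'],np.round(s['contact_force'],1))
R=Rq(s['tool_rot']);T=np.array(s['tcp_pos']);K=T+np.array([0,0,-.008])
for a in(-10,-5,0,5,10,30):
    a=np.radians(a); ax=-R[:,0]*np.sin(a)+np.array([0,0,np.cos(a)]);e=R[:,0]*np.cos(a)+np.array([0,0,np.sin(a)])
    F=K-ax*.0455; ph=np.linspace(0,2*np.pi,60)
    def ring(h): return proj(C,[F+ax*h+.014*(np.cos(p)*e+np.sin(p)*R[:,1]) for p in ph])
    b=ring(0);t=ring(.036)
    print(np.degrees(a).round(),'foot rows',b[:,1].min().round(1),b[:,1].max().round(1),'shoulder',t[:,1].min().round(1),t[:,1].max().round(1),'cols',b[:,0].min().round(),b[:,0].max().round())
hsv=cv2.cvtColor(im,cv2.COLOR_BGR2HSV)
for r in range(220,350,4): print(r,[tuple(int(v) for v in im[r,c]) for c in(285,300,314,330,345)])
E
```

```text
22.4167 [0.62900231 0.09278536 0.19961313] [ 0.   0.7 -1. ]
-10.0 foot rows 264.7 317.4 shoulder 278.5 340.7 cols 287.0 341.0
-5.0 foot rows 257.7 309.4 shoulder 277.3 337.9 cols 287.0 341.0
0.0 foot rows 250.8 301.5 shoulder 276.4 335.0 cols 287.0 341.0
5.0 foot rows 244.2 293.6 shoulder 275.7 331.9 cols 287.0 341.0
10.0 foot rows 238.0 285.9 shoulder 275.4 328.8 cols 286.0 341.0
30.0 foot rows 216.6 256.5 shoulder 277.1 315.8 cols 285.0 342.0
220 [(137, 102, 85), (137, 100, 85), (141, 104, 87), (132, 98, 85), (127, 97, 84)]
224 [(131, 97, 83), (125, 93, 80), (137, 100, 85), (132, 98, 83), (135, 100, 86)]
228 [(105, 81, 71), (78, 63, 59), (131, 95, 79), (136, 99, 84), (135, 101, 86)]
232 [(80, 66, 61), (77, 62, 57), (77, 62, 57), (134, 97, 82), (135, 99, 86)]
236 [(80, 65, 58), (77, 61, 57), (75, 60, 56), (123, 91, 78), (138, 102, 87)]
240 [(81, 65, 59), (75, 60, 55), (78, 62, 56), (75, 61, 57), (76, 63, 59)]
244 [(80, 63, 57), (77, 60, 53), (74, 58, 53), (76, 61, 55), (74, 62, 59)]
248 [(81, 63, 57), (77, 59, 53), (89, 91, 91), (72, 58, 54), (78, 64, 61)]
252 [(82, 63, 55), (71, 69
[... 1174 characters left out ...]
70, 73), (38, 41, 43)]
316 [(40, 41, 43), (64, 69, 71), (88, 95, 96), (64, 68, 71), (37, 40, 42)]
320 [(40, 41, 44), (86, 93, 94), (86, 94, 95), (86, 94, 96), (35, 38, 41)]
324 [(41, 44, 44), (83, 91, 91), (83, 92, 93), (86, 93, 95), (33, 36, 38)]
328 [(42, 44, 46), (85, 91, 94), (87, 94, 96), (89, 97, 99), (30, 32, 34)]
332 [(41, 43, 45), (83, 89, 92), (85, 93, 94), (86, 94, 97), (32, 34, 36)]
336 [(39, 40, 43), (86, 92, 95), (88, 95, 98), (88, 96, 98), (31, 34, 34)]
340 [(38, 40, 41), (86, 93, 94), (85, 93, 95), (87, 95, 97), (30, 32, 34)]
344 [(35, 37, 39), (87, 96, 98), (85, 94, 96), (86, 94, 95), (30, 32, 34)]
348 [(30, 32, 34), (68, 50, 43), (88, 95, 98), (176, 191, 205), (30, 31, 34)]
```

The foot's near edge is at row 247 and the side band spans 254–284, so about 5° of tilt is left. I'll press the foot flat on the free part of the mat to finish righting it, since the 12 N limit applies only to the pan.

Request:
arm_command --commands '[[0.9, [-1.5, -0.2, 1.5], 0], [0.9, [-1.5, -0.2, 3], 0], [0.9, [-1.2, -0.2, 3.5], 0], [0.9, [0, 0, 3.0], 0], [0.9, [0, 0, 1.8], 0]]'

```text
time: 22.93
tcp_pos: [0.6286, 0.0495, 0.0688]
tool_rot: [-0.001, 0.651, 0.759, -0.001]
contact_force: [-0.6, 0.5, -1.4]
opening: 0.2
gripper_force: 30.0
```

Request:
arm_command --commands '[[0.9, [0, 0, 0.6], 0], [0.9, [0, 0, 0.2], 0], [0.9, [0, 0, 0.1], 0], [0.9, [0, 0, 0], 0], [0.9, [0, 0, 0], 0]]'

```text
time: 23.35
tcp_pos: [0.6305, 0.0495, 0.0642]
tool_rot: [0.001, 0.651, 0.759, 0.001]
contact_force: [0.3, -0.1, -2.0]
opening: 0.202
gripper_force: 30.0
```

Request:
arm_command --commands '[[0.9, [0, 0, 0.1], 0], [0.9, [0, 0, 0.1], 0], [0.9, [0, 0, 0.1], 0], [0.9, [0, 0, 0.1], 0], [0.9, [0, 0, 0], 0]]'

```text
time: 23.77
tcp_pos: [0.6302, 0.0493, 0.0597]
tool_rot: [0.0, 0.651, 0.759, 0.0]
contact_force: [-1.7, 0.3, 7.0]
opening: 0.203
gripper_force: 30.0
```

Request:
arm_command --commands '[[0.9, [0, 0, 0.1], 0], [0.9, [0, 0, 0.1], 0], [0.9, [0, 0, 0], 0], [0.9, [0, 0, 0], 0], [0.9, [0, 0, 0], 0]]'

```text
time: 24.18
tcp_pos: [0.6308, 0.0494, 0.0592]
tool_rot: [0.001, 0.651, 0.759, 0.001]
contact_force: [-3.1, 1.5, 20.2]
opening: 0.199
gripper_force: 30.2
```

Request:
arm_command --commands '[[0.9, [0, 0, 0.05], 0], [0.9, [0, 0, 0.05], 0], [0.9, [0, 0, 0], 0], [0.9, [0, 0, 0], 0], [0.9, [0, 0, 0], 0]]'

```text
time: 24.6
tcp_pos: [0.6311, 0.0495, 0.0591]
tool_rot: [0.002, 0.651, 0.759, 0.002]
contact_force: [-5.8, 1.0, 27.2]
opening: 0.199
gripper_force: 30.3
```

```bash
cat > rows.py <<'E'
from h import *
s,im=snap('wrist','w11.png');C=cal('wrist',s)
print(s['time'],s['tcp_pos'],np.round(s['contact_force'],1))
g=cv2.cvtColor(im,cv2.COLOR_BGR2GRAY)
print([(r,int(g[r,312:317].mean()),im[r,314].tolist()) for r in range(236,300,2)])
E
python3 rows.py
```

```text
24.6 [0.63110208 0.04945616 0.05909083] [-5.8  1.  27.2]
[(236, 83, [116, 81, 65]), (238, 80, [122, 84, 67]), (240, 87, [135, 94, 74]), (242, 83, [116, 81, 64]), (244, 86, [135, 95, 74]), (246, 88, [134, 92, 72]), (248, 90, [94, 89, 87]), (250, 82, [90, 92, 93]), (252, 83, [91, 94, 94]), (254, 82, [89, 94, 93]), (256, 82, [89, 94, 94]), (258, 83, [89, 95, 94]), (260, 73, [80, 83, 84]), (262, 68, [67, 69, 69]), (264, 69, [67, 69, 69]), (266, 68, [66, 68, 68]), (268, 68, [67, 68, 69]), (270, 68, [66, 68, 69]), (272, 68, [67, 68, 68]), (274, 68, [67, 68, 69]), (276, 67, [65, 68, 68]), (278, 67, [65, 67, 67]), (280, 68, [66, 67, 69]), (282, 66, [66, 68, 67]), (284, 87, [84, 89, 90]), (286, 96, [90, 96, 97]), (288, 93, [87, 94, 94]), (290, 91, [85, 91, 91]), (292, 90, [86, 92, 94]), (294, 89, [86, 92, 91]), (296, 83, [78, 82, 83]), (298, 65, [64, 66, 66])]
```

The foot and shoulder rows didn't move and the force rose steeply, so the foot is flat and the weight upright, with the foot 56 mm below the TCP. Carry it over the pan.

Request:
arm_command --commands '[[0.9, [0, 0, -0.5], 0], [0.9, [0, 0, -2], 0], [0.9, [0, 0, -3.5], 0], [0.9, [0, 0, -3.5], 0], [0.9, [0, 0, -3.0], 0]]'

```text
time: 25.07
tcp_pos: [0.6298, 0.0492, 0.1827]
tool_rot: [0.0, 0.651, 0.759, 0.0]
contact_force: [0.7, -0.1, -2.4]
opening: 0.198
gripper_force: 30.0
```

Request:
arm_command --commands '[[0.9, [-1.5, -0.4, -0.7], 0], [0.9, [-3.0, -0.7, 0], 0], [0.9, [-3.5, -0.8, 0], 0], [0.9, [-3.5, -0.8, 0], 0], [0.9, [-3.5, -0.8, 0], 0]]'

```text
time: 25.48
tcp_pos: [0.6171, -0.1062, 0.187]
tool_rot: [-0.0, 0.651, 0.759, -0.0]
contact_force: [0.8, -0.2, -3.0]
opening: 0.202
gripper_force: 30.0
```

Request:
arm_command --commands '[[0.9, [-3.5, -0.8, 0], 0], [0.9, [-3.5, -0.8, 0], 0], [0.9, [-3.5, -0.8, 0], 0], [0.9, [-3.5, -0.8, 0], 0], [0.9, [-3.0, -0.7, 0], 0]]'

```text
time: 25.9
tcp_pos: [0.604, -0.2811, 0.1867]
tool_rot: [-0.001, 0.652, 0.758, -0.0]
contact_force: [0.2, 0.5, -1.0]
opening: 0.195
gripper_force: 30.0
```

Request:
arm_command --commands '[[0.9, [-1.3, -0.3, 0], 0], [0.9, [0, 0, 0], 0], [0.9, [0, 0, 0], 0], [0.9, [0, 0, 0], 0], [0.9, [0, 0, 0], 0]]'

```text
time: 26.32
tcp_pos: [0.6042, -0.2902, 0.1876]
tool_rot: [-0.0, 0.651, 0.759, 0.0]
contact_force: [-0.9, 0.2, -3.2]
opening: 0.195
gripper_force: 30.0
```

```bash
python3 - <<'E'
from h import *
s,im=snap('wrist','w12.png');C=cal('wrist',s)
print(s['time'],s['tcp_pos'],np.round(s['contact_force'],1),s['opening'])
R=Rq(s['tool_rot']);T=np.array(s['tcp_pos'])
g=cv2.cvtColor(im,cv2.COLOR_BGR2GRAY)
P=np.array([.604,-.297,.083])
ph=np.linspace(0,2*np.pi,17)[:-1]
u=proj(C,[P+.06*np.array([np.cos(a),np.sin(a),0]) for a in ph]);print('pan ring pred',u.min(0).round(0),u.max(0).round(0))
for c in (230,260,360,390,420):
    print(c,[int(v) for v in g[100:350:6,c]])
print([int(v) for v in g[215,120:520:6]])
E
```

```text
26.3167 [ 0.60424566 -0.29024056  0.18755692] [-0.9  0.2 -3.2] 0.19490397913022844
pan ring pred [218. 163.] [405. 341.]
230 [122, 170, 185, 200, 214, 221, 220, 219, 219, 219, 218, 218, 217, 217, 216, 220, 73, 79, 77, 77, 73, 102, 100, 102, 101, 99, 98, 99, 98, 66, 66, 106, 111, 110, 109, 110, 108, 24, 31, 28, 30, 31]
260 [222, 222, 223, 222, 222, 223, 222, 222, 221, 220, 204, 141, 139, 122, 199, 198, 194, 192, 191, 196, 106, 104, 103, 104, 99, 97, 97, 99, 98, 97, 96, 97, 97, 95, 98, 97, 64, 26, 36, 38, 40, 36]
360 [186, 190, 164, 215, 219, 218, 218, 218, 218, 148, 148, 218, 213, 210, 207, 204, 199, 196, 196, 198, 192, 190, 185, 183, 180, 105, 108, 105, 107, 98, 172, 182, 102, 108, 39, 36, 34, 32, 29, 29, 29, 26]
390 [191, 195, 194, 192, 191, 218, 217, 218, 217, 216, 217, 159, 143, 143, 135, 201, 205, 201, 197, 199, 193, 187, 186, 183, 180, 115, 115, 113, 111, 107, 105, 104, 100, 100, 101, 66, 112, 34, 39, 38, 35, 34]
420 [190, 193, 194, 190, 190, 112, 203, 216, 216, 217, 216, 215, 216, 215, 215, 214, 215, 214, 215, 195, 130, 137, 138, 138, 139, 133, 120, 168, 215, 209, 208, 207, 207, 205, 205, 204, 203, 35, 48, 43, 43, 40]
[65, 64, 111, 107, 27, 92, 92, 92, 92, 93, 93, 93, 40, 109, 106, 116, 116, 70, 76, 105, 106, 104, 108, 105, 157, 183, 182, 194, 197, 191, 189, 194, 193, 200, 197, 195, 195, 196, 195, 190, 198, 188, 194, 189, 198, 198, 192, 188, 181, 136, 188, 212, 213, 212, 211, 211, 211, 209, 211, 211, 209, 186, 189, 184, 187, 187, 188]
```

The pan's rim in the wrist view gives a centre of (321,247), against (311,252) predicted. I'll shift 5 mm and lower to just above the pan.

Request:
arm_command --commands '[[0.9, [-0.2, 0.25, 1.0], 0], [0.9, [-0.2, 0.25, 1.2], 0], [0.9, [0, 0, 1.0], 0], [0.9, [0, 0, 0.7], 0], [0.9, [0, 0, 0.3], 0]]'

```text
time: 26.78
tcp_pos: [0.6092, -0.2943, 0.1435]
tool_rot: [-0.001, 0.651, 0.759, -0.0]
contact_force: [0.3, 0.3, -2.5]
opening: 0.199
gripper_force: 30.0
```

Request:
arm_command --commands '[[0.9, [0, 0, 0], 0], [0.9, [0, 0, 0.1], 0], [0.9, [0, 0, 0], 0], [0.9, [0, 0, 0], 0], [0.9, [0, 0, 0], 0]]'

```text
time: 27.2
tcp_pos: [0.6098, -0.2949, 0.1452]
tool_rot: [0.0, 0.651, 0.759, 0.0]
contact_force: [0.5, 0.2, -2.6]
opening: 0.199
gripper_force: 30.0
```

Request:
arm_command --commands '[[0.9, [0, 0, 0.1], 0], [0.9, [0, 0, 0], 0], [0.9, [0, 0, 0], 0], [0.9, [0, 0, 0], 0], [0.9, [0, 0, 0], 0]]'

```text
time: 27.62
tcp_pos: [0.6097, -0.2948, 0.1437]
tool_rot: [-0.0, 0.651, 0.759, 0.0]
contact_force: [0.3, 1.3, -2.5]
opening: 0.2
gripper_force: 30.0
```

Request:
arm_command --commands '[[0.9, [0, 0, 0.1], 0], [0.9, [0, 0, 0.1], 0], [0.9, [0, 0, 0], 0], [0.9, [0, 0, 0], 0], [0.9, [0, 0, 0], 0]]'

```text
time: 28.03
tcp_pos: [0.6097, -0.2948, 0.1417]
tool_rot: [-0.0, 0.651, 0.759, 0.0]
contact_force: [-0.3, 0.0, -1.6]
opening: 0.202
gripper_force: 30.0
```

Request:
arm_command --commands '[[0.9, [0, 0, 0.1], 0], [0.9, [0, 0, 0], 0], [0.9, [0, 0, 0], 0], [0.9, [0, 0, 0], 0], [0.9, [0, 0, 0], 0]]'

```text
time: 28.45
tcp_pos: [0.6097, -0.2948, 0.1408]
tool_rot: [0.0, 0.651, 0.759, 0.0]
contact_force: [-0.6, -0.1, -1.3]
opening: 0.199
gripper_force: 30.0
```

Request:
arm_command --commands '[[0.9, [0, 0, 0.1], 0], [0.9, [0, 0, 0], 0], [0.9, [0, 0, 0], 0], [0.9, [0, 0, 0], 0], [0.9, [0, 0, 0], 0]]'

```text
time: 28.87
tcp_pos: [0.6097, -0.2948, 0.1398]
tool_rot: [0.0, 0.651, 0.759, 0.0]
contact_force: [0.7, -0.6, -0.4]
opening: 0.198
gripper_force: 30.0
```

Request:
arm_command --commands '[[0.9, [0, 0, 0], 0], [0.9, [0, 0, 0], 0], [0.9, [0, 0, 0], 0], [0.9, [0, 0, 0], 0], [0.9, [0, 0, 0], 0]]'

```text
time: 29.28
tcp_pos: [0.6097, -0.2948, 0.1397]
tool_rot: [0.0, 0.651, 0.759, 0.0]
contact_force: [0.3, 0.5, -1.6]
opening: 0.199
gripper_force: 30.0
```

Request:
arm_command --commands '[[0.9, [0, 0, 0.1], 0], [0.9, [0, 0, 0], 0], [0.9, [0, 0, 0], 0], [0.9, [0, 0, 0], 0], [0.9, [0, 0, 0], 0]]'

```text
time: 29.7
tcp_pos: [0.6097, -0.2948, 0.1389]
tool_rot: [0.0, 0.651, 0.759, 0.0]
contact_force: [-0.2, 0.8, 0.2]
opening: 0.197
gripper_force: 30.0
```

```bash
python3 - <<'E'
from h import *
f=[]
for i in range(5):
    cams.camera('side'); f.append(arm.read_state()['contact_force'])
print(np.mean(f,0),np.std(f,0),arm.read_state()['tcp_pos'])
E
```

```text
[-0.01243934  0.15031887  1.1558677 ] [0.20237379 0.34442622 0.25483669] [ 0.6096929  -0.29479323  0.1387794 ]
```

The pan now carries about 3 N, slightly more than the weight itself. Release.

Request:
arm_command --commands '[[0.76, [0, 0, 0], 0], [0.74, [0, 0, 0], 0], [0.7, [0, 0, 0], 0], [0.65, [0, 0, 0], 0], [0.55, [0, 0, 0], 0]]'

```text
time: 30.37
tcp_pos: [0.6096, -0.2948, 0.1387]
tool_rot: [-0.0, 0.651, 0.759, 0.0]
contact_force: [0.3, 0.1, 0.2]
opening: 0.372
gripper_force: 0.0
```

Request:
arm_command --commands '[[0.5, [0, 0, 0], 0], [0.5, [0, 0, 0], 0], [0.5, [0, 0, -0.5], 0], [0.5, [0, 0, -1.5], 0], [0.5, [0, 0, -3], 0]]'

```text
time: 30.78
tcp_pos: [0.6086, -0.2942, 0.1865]
tool_rot: [-0.003, 0.651, 0.759, -0.0]
contact_force: [-0.5, -0.4, -0.0]
opening: 0.501
gripper_force: 0.0
```

Request:
arm_command --commands '[[0.5, [0, 0, -4], 0], [0.5, [0, 0, -3], 0], [0.5, [2, 0, 0], 0], [0.5, [0, 0, 0], 0], [0.5, [0, 0, 0], 0]]'

```text
time: 31.2
tcp_pos: [0.6066, -0.2745, 0.2593]
tool_rot: [0.0, 0.651, 0.759, 0.0]
contact_force: [-1.2, 0.6, -0.0]
opening: 0.502
gripper_force: 0.0
```

```bash
python3 - <<'E'
from h import *
s,im=snap('wrist','w13.png');C=cal('wrist',s)
print(s['time'],s['tcp_pos'],np.round(s['contact_force'],1),s['opening'])
F=np.array([.6097,-.2948,.0825]);ph=np.linspace(0,2*np.pi,40)
for h,r in((0,.014),(.036,.014),(.039,.01),(.052,.01)):
    u=proj(C,[F+[r*np.cos(a),r*np.sin(a),h] for a in ph]);print(h,u.min(0).round(),u.max(0).round())
g=cv2.cvtColor(im,cv2.COLOR_BGR2GRAY)
k=proj(C,F+[0,0,.052])[0].astype(int);print(k)
for r in range(k[1]-60,k[1]+36,5): print(r,[int(v) for v in g[r,k[0]-54:k[0]+55:6]])
s,im=snap('side','s13.png');Cs=cal('side');print('side pred foot/top',proj(Cs,[F,F+[0,0,.052]]).round(1).tolist())
E
```

```text
31.2 [ 0.60655326 -0.27449939  0.25927248] [-1.2  0.6 -0. ] 0.5019989463323092
0 [297. 228.] [332. 261.]
0.036 [295. 241.] [334. 278.]
0.039 [300. 248.] [328. 274.]
0.052 [300. 253.] [329. 281.]
[314 267]
207 [157, 191, 193, 185, 196, 199, 197, 194, 198, 202, 201, 199, 198, 199, 196, 194, 200, 195, 199]
212 [107, 199, 191, 185, 195, 194, 189, 193, 194, 196, 195, 194, 195, 197, 196, 188, 196, 196, 200]
217 [106, 105, 103, 182, 189, 187, 186, 194, 196, 194, 194, 194, 197, 189, 196, 194, 190, 198, 194]
222 [106, 105, 103, 103, 200, 187, 194, 194, 195, 193, 195, 193, 191, 189, 190, 187, 188, 195, 188]
227 [105, 104, 102, 107, 109, 162, 186, 186, 107, 86, 100, 189, 192, 190, 187, 193, 188, 194, 189]
232 [104, 104, 103, 106, 106, 104, 104, 73, 86, 87, 90, 77, 105, 109, 104, 186, 192, 191, 184]
237 [101, 101, 100, 103, 102, 103, 107, 76, 78, 131, 74, 78, 106, 108, 102, 189, 102, 155, 99]
242 [102, 100, 101, 107, 103, 106, 106, 90, 95, 159, 199, 96, 94, 106, 106, 105, 109, 108, 108]
247 [100, 99, 103, 104, 103, 102, 78, 105, 72, 73, 74, 106, 75, 105, 106, 105, 111, 107, 106]
252 [99, 99, 102
[... 367 characters left out ...]
9, 99, 97, 99, 100, 100, 101, 100, 99, 100, 104, 102, 102, 106, 171, 99, 113, 114]
277 [98, 98, 96, 98, 102, 99, 100, 102, 101, 99, 100, 104, 105, 106, 110, 183, 109, 112, 112]
282 [96, 101, 98, 101, 98, 98, 98, 103, 100, 104, 102, 105, 105, 108, 111, 108, 140, 113, 111]
287 [96, 102, 97, 98, 97, 99, 100, 100, 102, 103, 103, 104, 106, 111, 110, 110, 108, 112, 101]
292 [77, 102, 96, 97, 99, 98, 102, 102, 101, 103, 107, 105, 109, 111, 109, 108, 110, 100, 96]
297 [94, 74, 88, 100, 99, 99, 104, 102, 102, 104, 108, 108, 109, 111, 108, 180, 95, 93, 117]
302 [82, 111, 109, 70, 99, 99, 103, 102, 105, 106, 109, 109, 110, 109, 108, 80, 122, 117, 117]
side pred foot/top [[449.6, 336.2], [455.8, 317.1]]
```

The weight stands on the pan where predicted: foot edge at row 226, columns 297–332, knob right above it, gripper clear. Handing in.

```bash
python3 -c "
from rig import arm
print(arm.close_job())"
```

```text
the job is handed in; nothing more can be done
None
```

The job is handed in, with no verdict returned: in the last images the lid lies flat, rib up, on the blue mat and the 200 g weight stands upright near the middle of the pan. The two smaller weights and the bystanders were never touched.

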